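# Brace a square bottle in the vise and unscrew its tight lid

## Task

The white screw lid of the square blue bottle is too tight to open with the bottle standing free. Carry the closed bottle upright to the bench vise, whose jaws are already set to its width, and lower it between them until you feel it stand on the packing block, so that the jaws keep it from turning; then unscrew the lid counter-clockwise until its threads let go and lift it off. Finish while still holding the lid level, a finger's breadth or two above the bottle's open mouth and clear of it, with the bottle left standing in the vise and nothing else on the bench disturbed.

Things in the scene. Friction and masses are not known exactly. Their poses are not given: they have to be found in the camera images.
- bottle: Square blue plastic bottle, wide round mouth, stands free on the bench at first, 0.25 to 0.5 kg. Origin: centre of underside; z up its axis, x and y square to its flat sides. Body 68 x 68 mm (corners cut by 5 mm) up to 82 mm; above it a round neck, at most 52 mm wide; top of the closed lid at 116 mm. It can be lifted by the closed lid and fits the vise in any of four turns.
- lid: White ribbed screw lid on the bottle, 58 mm across, 22 mm high, 30 g. Origin: centre of its lower edge, z up. Closed, its origin lies 94 mm above the bottle's. It breaks loose at about 0.3 to 0.6 N m against a rubber seal and rises 2 mm as it slackens. Pulled up while still threaded, it brings the bottle along.
- lid_top (a point): Centre of the lid's top, 22 mm above the lid's origin. Right-hand coarse thread with three lugs: it lets go after 55 to 68 degrees counter-clockwise (seen from above) relative to the bottle; from there up to 90 degrees the lid lifts straight off, and at 92 to 103 degrees it meets stops. In the vise the bottle itself may turn along by up to 10 degrees before the jaws stop it.
- bottle_mouth (a point): Centre of the bottle's mouth, on the bottle's axis 113 mm above its underside (top of the seal with the lid closed; the seal rises 2 mm when free).
- vise: Green bench vise with wooden soft jaws, fixed to the bench. Origin: on the bench surface below the middle of the gap. Jaw faces square to its x axis, 73 mm apart, 100 mm long along y, do not move; jaw tops at 115 mm (nothing on it is higher), top inner edges bevelled by 6 mm at 45 degrees. The screw handle sticks out to -x by 137 mm, 48 mm high.
- vise_gap (a point): Middle of the gap between the vise jaws at the height of the jaw tops, 115 mm above the vise's origin. Below it lies a fixed plywood packing block, 66 x 62 mm, whose top is anywhere from 28 to 44 mm below this point: the bottle stands on it.
- gauge: Bystander: round steel tyre pressure gauge lying face up, dial 54 mm across, 22 mm high, with a brass end 78 mm from its centre towards its -x and a knob on its +y side. Origin: under the dial's centre.
- spacer: Bystander: chrome headset spacer ring, 35 mm across, 15 mm high. Origin: centre of underside.
- mount: Bystander: black plastic light mount, a 42 mm clamp ring with a bracket to its +x (65 mm), 18 mm high. Origin: under the ring's centre.
- lube: Bystander: yellow plastic bottle with black cap, 48 mm across, 130 mm high. Origin: centre of underside.
- lever: Bystander: orange plastic tyre lever lying flat, 122 x 17 x 7 mm. Origin: under its middle.
- wrench: Bystander: steel wrench lying flat, 160 mm long. Origin: on its underside near the middle.
Mind the look-alikes: they are no part of the job. Leave any red or yellow look-alike of the lid alone.

How it is judged:
On the way, in this order (a step that is already met when the one before it is completed fails the run):
1. the bottle is down between the jaws, upright, with its lid still closed (x of bottle in the frame of vise between -0.006 and 0.006 m and y of bottle in the frame of vise between -0.03 and 0.03 m and z of bottle in the frame of vise below 0.092 m and angle between bottle's own z axis and vertical below 0.08 rad and z of lid in the frame of bottle below 0.0955 m), for 0.2 s.
2. the lid has come off the threads while the bottle stands in the vise (z of lid in the frame of bottle above 0.114 m and z of bottle in the frame of vise below 0.092 m and contact force between lid and the fingers above 1 N), for 0.2 s.
At the end, for the whole second after the job is handed in: Bottle upright and still on the packing between the jaws (underside 23 mm or more below jaw tops, within 6 mm of mid-gap, 30 mm along jaws). Lid held still by the fingers alone, level within 0.17 rad, lower edge 4 to 55 mm above the mouth, within 20 mm of its axis; fingers off the bottle (x of bottle in the frame of vise between -0.006 and 0.006 m and y of bottle in the frame of vise between -0.03 and 0.03 m and z of bottle in the frame of vise below 0.092 m and angle between bottle's own z axis and vertical below 0.08 rad and linear speed of each of bottle, lid below 0.03 m/s and z of lid in the frame of bottle between 0.117 and 0.168 m and horizontal distance between lid and bottle_mouth below 0.02 m and angle between lid's own z axis and vertical below 0.17 rad and contact force between lid and the fingers above 1 N and contact force between lid and bottle below 0.2 N and contact force between bottle and the fingers below 0.2 N); the arm keeps its last pose, push and grip.
It fails at once if the bottle is dropped or slips down freely (faster than 0.3 m/s with the lid let go or loose) (linear speed of bottle above 0.3 m/s and (z of lid in the frame of bottle above 0.098 m or contact force between each of lid, bottle and the fingers below 0.2 N)).
It fails at once if the bottle is tipped more than 0.5 rad (angle between bottle's own z axis and vertical above 0.5 rad).
It fails at once if a bystander is moved more than 30 mm (distance of any of gauge, spacer, mount, lube, lever, wrench from where it was at the start of the episode above 0.03 m).
It also fails if it takes over 48 s, if anything falls off the work surface, if the arm or the gripper's body presses on something with over 40 N, if the wrist force passes 120 N, or if a joint passes its speed limit or range.

## Robot

A 6-joint arm with a two-finger parallel gripper is mounted at the origin on the work surface. World frame = base frame: x ahead of the robot, y to its left, z up, the work surface at z = 0. Lengths are in m, angles in rad, forces in N, time in s.
With the tool pointing down it reaches from about 0.425 to 0.95 m from the base axis. Payload 14.7 kg.
Tool frame: the origin (TCP) lies on the centre line of the jaws, within the pads' length; the fingertips stand 14 mm ahead of it and the grasp point (between the pads) lies 5 mm behind it; y points along the fingers, z is the direction in which the jaws open and shut, and the axes are right-handed (so a half turn about y gives the same grasp; the last joint's range is limited). The gripper opens to 85 mm and grips with 20 to 120 N. Pads are 22 mm wide; open, the fingers measure 114 mm over their backs; the gripper's body (76 mm by 85 mm) begins 54 mm behind the grasp point. The pads swing forward as they close: fully open they stand 13 mm farther back than shut.
Start: joints at [-1.351, 0.48, 1.596, -0, 1.065, -0.047], TCP at [0.171, -0.627, 0.222] pointing down, gripper open.
Joint ranges: [-2.75, 2.75], [-0.82, 2.05], [0.23, 2.67], [-1.56, 4.7], [0.09, 2.69], [-2.92, 2.92]. Speed limits (rad/s): [1.89, 1.89, 2.39, 3.01, 3.01, 3.01].

## Interface

Orientations are given as a unit quaternion [x, y, z, w].
In Python, from rig import arm gives the robot as it stands.
- The arm moves only by the tool servo_tool, never from a script. Its argument "increments" is a list that holds one entry, the list of rows, each a list of 4 numbers: the shift along the tool's x, y, z in mm, then the turn about the tool's y in rad. In form: [[[x, y, z, spin], ...]]. A call has 1 to 5 rows; each row is the pose to reach, as a shift and turn from the pose commanded when the call began, along the tool's axes at that moment; what a row does not reach only later rows make up. A row lasts 1/10 s, in which the tool goes at most 50 mm and 8.59 degrees, less where a joint would pass 70% of its speed; a pose out of reach is approached as far as the arm can. A call with a gripper value outside its range is refused whole. "fingers" is the gripper's target within -1 to 1 (fully open at 1, half-way at 0, shut at -1), set as the call begins (left out, the last holds). The fingers move at their own pace and stop on an object; "newtons" is the grip in N (left out, the last holds). Time passes only in rows, so rows that repeat a pose let the fingers close. It gives the time, the measured TCP pose, the force and the opening at its end, in the units of the state.
- arm.read_state(): the state, without advancing time (a new reading comes with each control period).
- arm.capture(name): name is "scene" or "top" or "wrist"; returns (picture, depth): 420x560x3 uint8, blue, green, red; 420x560 float32, m along the optical axis (not along the pixel's ray), 0 where there is no reading.
- arm.camera_params(name): a dict with "K" (3x3 intrinsics, pixels), "R" (3x3) and "t" (3): a world point X has camera coordinates R X + t. Camera axes: x right, y down, z forward; pixel columns grow to the right and rows downward; lengths in m; the calibration is good to about 2 mm. A picture is of the moment at which its call begins: read the wrist's pose just before it. camera_params takes no time and is no camera call; for the wrist camera it gives the pose at the moment of the call.
- arm.job_done(): hands the job in, once; it reports no verdict.
The state is a dict: "time": time; "qpos": joint angles; "joint_velocities": joint speeds; "effort": joint torques, N m; "tcp_pos": TCP position; "tcp_rot": TCP orientation; "wrist_force": force on the tool from outside, world axes, zero at the start; "ft_torque": the same for the moment, N m; "gripper_width": finger opening in m.
Only numpy, scipy, OpenCV 4.12 (cv2) and the standard library are available. Lean on these libraries where they do the work, as an engineer would, in place of code of your own. Each camera call takes 0.05 s, during which the arm holds its last target.

## Working session

There is one attempt and no reset: what is moved stays moved. The work goes in short steps, Python scripts to look and compute and a tool call to move; the robot and the scene stay as the last step left them, time stands still between calls to the robot, and variables do not carry over. Pictures are saved under pics/ and viewed, and the job is handed in when it is done.

Besides the shell and the picture viewer there is one more tool, called after "Request:" by a JSON object that holds its "name" and its "arguments". servo_tool: Moves the arm, as the interface text tells. Its arguments: {"type":"object","properties":{"increments":{"type":"array"},"fingers":{"type":"number"},"newtons":{"type":"number"}},"required":["increments"]}

```bash
ls; mkdir -p pics
python3 - <<'E'
from rig import arm
import cv2
print(arm.read_state())
for n in ("scene","top"):
    p,d=arm.capture(n); cv2.imwrite(f"pics/{n}0.png",p)
    import numpy as np
    np.save(f"pics/{n}0_d.npy",d)
    c=arm.camera_params(n); print(n,c)
E
```

```text
pics
{'time': 0.0, 'qpos': array([-1.35056783e+00,  4.80841350e-01,  1.59688524e+00, -3.31768487e-05,
        1.06513071e+00, -4.65929363e-02]), 'joint_velocities': array([-8.66982164e-04,  5.75928951e-05, -8.49433058e-04,  1.08569865e-03,
       -2.47700337e-04, -1.45180144e-03]), 'effort': array([-4.40510441e-03, -9.50654769e+01, -4.30186915e+01, -3.40955030e-04,
        1.21725586e-02,  1.55345901e-06]), 'tcp_pos': array([ 0.17129984, -0.62655972,  0.221062  ]), 'tcp_rot': array([-0.09411064,  0.70126707, -0.70037797,  0.09401266]), 'wrist_force': array([-0.32969733,  0.45895007,  0.3158238 ]), 'ft_torque': array([ 0.01944544,  0.01587203, -0.01190601]), 'gripper_width': 0.08540238461244562}
scene {'K': array([[457.16502072,   0.        , 279.32109572],
       [  0.        , 457.16502072, 199.56151359],
       [  0.        ,   0.        ,   1.        ]]), 'R': array([[-0.70800005,  0.70613086, -0.01073   ],
       [ 0.40644482,  0.39500148, -0.8238789 ],
       [-0.57752795, -0.58766746, -0.5666643 ]]), 't': array([ 0.44320545, -0.17183175,  1.5414567 ])}
top {'K': array([[523.66642119,   0.        , 277.62720135],
       [  0.        , 523.66642119, 203.52027536],
       [  0.        ,   0.        ,   1.        ]]), 'R': array([[-0.00530145, -0.99989873, -0.01320668],
       [-0.99299423,  0.00682293, -0.11796573],
       [ 0.11804389,  0.01248876, -0.99292984]]), 't': array([0.00446231, 0.63852186, 1.45116264])}
```

View pics/scene0.png

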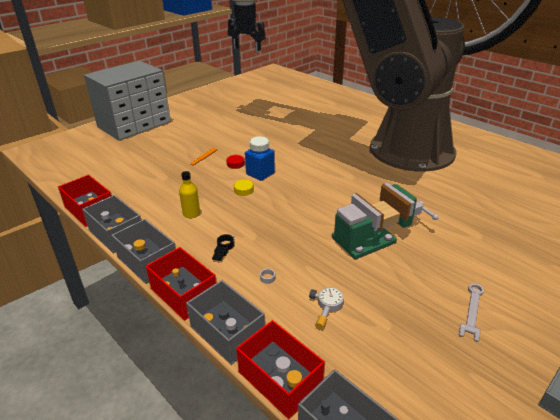

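View pics/top0.png

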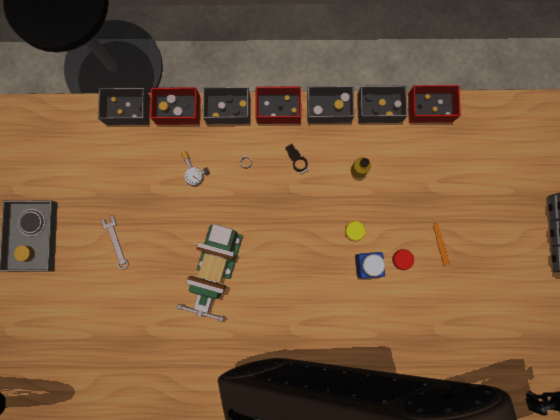

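```bash
cat > h.py <<'E'
import numpy as np, cv2
from rig import arm
def cloud(d,c):
    K,R,t=c["K"],c["R"],c["t"]
    v,u=np.mgrid[:d.shape[0],:d.shape[1]]
    P=np.stack([(u-K[0,2])/K[0,0]*d,(v-K[1,2])/K[1,1]*d,d],-1)
    return (P-t)@R
def ray(uv,z,c):
    K,R,t=c["K"],c["R"],c["t"]
    uv=np.atleast_2d(np.asarray(uv,float))
    r=np.c_[(uv[:,0]-K[0,2])/K[0,0],(uv[:,1]-K[1,2])/K[1,1],np.ones(len(uv))]@R
    C=-R.T@t
    return C+r*((z-C[2])/r[:,2])[:,None]
def tool(s):
    from scipy.spatial.transform import Rotation as Ro
    return Ro.from_quat(s["tcp_rot"]).as_matrix()
E
python3 - <<'E'
from h import *
p=cv2.imread("pics/top0.png"); d=np.load("pics/top0_d.npy"); c=arm.camera_params("top")
X=cloud(d,c)
print("tool axes cols\n",tool(arm.read_state()).round(3))
hsv=cv2.cvtColor(p,cv2.COLOR_BGR2HSV)
# lid
box=np.zeros(d.shape,bool); box[235:295,345:395]=1
white=box&(hsv[...,1]<70)&(hsv[...,2]>110)
ys,xs=np.nonzero(white); cn=max(cv2.findContours(white.astype(np.uint8),cv2.RETR_EXTERNAL,cv2.CHAIN_APPROX_NONE)[0],key=cv2.contourArea)
w=ray(cn[:,0,:],.116,c); (cx,cy),r=cv2.minEnclosingCircle(w[:,:2].astype(np.float32)); print("lid",w.mean(0),cx,cy,r,"depth z",np.median(X[white],0), cv2.fitEllipse(cn))
blue=box&(hsv[...,0]>100)&(hsv[...,0]<130)&(hsv[...,1]>150)
m=(blue|white).astype(np.uint8)
cn=max(cv2.findContours(m,cv2.RETR_EXTERNAL,cv2.CHAIN_APPROX_NONE)[0],key=cv2.contourArea)
w=ray(cn[:,0,:],.082,c); print("bottle rect", cv2.minAreaRect((w[:,:2]*1000).astype(np.float32)))
sh=blue&(abs(X[...,2]-.082)<.012)
print("shoulder n",sh.sum(), cv2.minAreaRect((X[sh][:,:2]*1000).astype(np.float32)))
# vise
b=np.zeros(d.shape,bool); b[210:330,165:255]=1
m=b&(abs(X[...,2]-.115)<.008)
n,l,st,ce=cv2.connectedComponentsWithStats(m.astype(np.uint8))
for i in range(1,n):
    if st[i,4]>15: print(st[i],ce[i],X[l==i].mean(0).round(4),cv2.minAreaRect((X[l==i][:,:2]*1000).astype(np.float32)))
cv2.imwrite("pics/v.png",np.hstack([cv2.resize(p[210:330,165:255],None,fx=4.5,fy=4.5,interpolation=cv2.INTER_CUBIC),cv2.resize(p[235:295,345:395],(390,540),interpolation=cv2.INTER_CUBIC)]))
z=X[...,2]
print((z[215:325:6,175:250:5]*1000).astype(int))
E
```

```text
tool axes cols
 [[-0.965 -0.     0.264]
 [-0.264  0.001 -0.965]
 [-0.    -1.    -0.001]]
lid [ 0.46482637 -0.25337436  0.116     ] 0.4641169011592865 -0.2542116045951843 0.029203008860349655 depth z [ 0.46352714 -0.25380559  0.11695789] ((373.568115234375, 264.70892333984375), (20.822113037109375, 20.9803466796875), 143.96031188964844)
bottle rect ((463.60223388671875, -254.2164306640625), (62.85481643676758, 67.33930206298828), 3.479862928390503)
shoulder n 125 ((463.4405517578125, -251.8583984375), (62.91278839111328, 62.38148498535156), 3.333298683166504)
[209 224  22  18 111] [218.65765766 233.22522523] [0.5506 0.1589 0.1093] ((548.7850952148438, 156.3131103515625), (54.9776496887207, 46.40891647338867), 78.23870849609375)
[220 238   8   8  22] [223.5        241.72727273] [0.5277 0.1456 0.1094] ((527.326904296875, 146.0637969970703), (23.598669052124023, 11.92770004272461), 66.6281509399414)
[196 243  38  17 274] [214.7810219  250.61313869] [0.5039 0.1684 0.1134] ((503.9886169433594, 168.78163146972656), (99.85993194580078, 19.911548614501953), 74.15643310546875)
[187 276  38  23
[... 652 characters left out ...]
1  -2]
 [ -1   3   0  -4   0  25  81  75  77  76  64  16   2   0   1]
 [  0   2   6  -1   0  76  69  76  80  81  23  13  -1  -4   0]
 [  5   0  -4   6  -6  74  78  78  76  78  17  20  -1   0   2]
 [  5  -1   3 117 116 115 113  76  78  59  -1   7  -5  -1  -1]
 [ -2  -5  -2 111 111 112 115 113 117 113  77   1   4  -1  -1]
 [  2   0  -4   3 106 118 108 112 113  61   3   6   0   1  -3]
 [ -1   4  -1  -4   0  62  63  62  -2   6  -3   0  -2   0  -3]
 [  4  53   1  -2  63  65  63  36   2  -5   3   1   0   0   3]
 [  3   0   1  46  51  59  60   0  -7   4  -1   2   2  -4   0]
 [ -1   0   1   0  -8   3   1   1  51  59   0  -1   1   0   1]
 [  1  -2   1   6   3  -1  -3  -4  -1   0   2   0   0  -1   3]]
```

View pics/v.png

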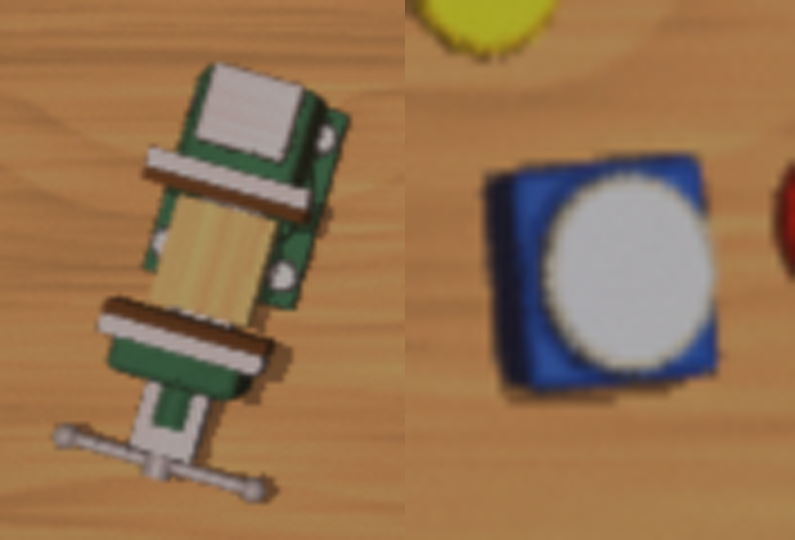

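Run:
```python
from h import *
p=cv2.imread("pics/top0.png"); d=np.load("pics/top0_d.npy"); c=arm.camera_params("top"); X=cloud(d,c)
print("cam C",(-c["R"].T@c["t"]).round(3))
hsv=cv2.cvtColor(p,cv2.COLOR_BGR2HSV)
# jaw tops (steel+brown) along vise axes
a=np.deg2rad(-16); ex=np.array([np.cos(a),np.sin(a)]); ey=np.array([-ex[1],ex[0]])
o=np.array([.455,.183])
v,u=np.mgrid[215:320,170:250]
W=ray(np.c_[u.ravel(),v.ravel()],.115,c)[:,:2]-o
vx=(W@ex*1000); vy=(W@ey*1000)
z=X[215:320,170:250,2].ravel(); col=p[215:320,170:250].reshape(-1,3); H=hsv[215:320,170:250].reshape(-1,3)
# profile along x averaged over |vy|<25
for lo in range(-66,66,2):
    m=(vx>=lo)&(vx<lo+2)&(abs(vy)<28)
    print(lo+1, m.sum(), col[m].mean(0).astype(int), int(np.median(z[m])*1000), np.median(H[m],0).astype(int))
```

```text
cam C [ 0.463 -0.018  1.516]
-65 17 [58 84 51] 113 [66 98 85]
-63 17 [58 85 51] 112 [ 66 100  86]
-61 15 [59 85 52] 113 [ 66 100  86]
-59 17 [59 85 52] 113 [66 97 86]
-57 14 [59 85 52] 112 [66 98 86]
-55 17 [59 85 53] 113 [66 95 86]
-53 17 [72 93 70] 111 [63 67 93]
-51 15 [112 121 120] 113 [ 33  22 123]
-49 17 [148 151 161] 113 [  7  22 163]
-47 15 [151 154 168] 114 [  5  26 168]
-45 17 [151 154 168] 113 [  5  26 168]
-43 14 [145 149 163] 112 [  6  29 164]
-41 17 [113 121 139] 113 [  8  46 142]
-39 18 [50 67 97] 113 [ 11 125  96]
-37 15 [28 50 85] 114 [ 12 172  85]
-35 17 [25 48 82] 113 [ 12 176  83]
-33 14 [24 45 77] 110 [ 12 174  78]
-31 17 [29 43 65] 104 [ 12 151  65]
-29 15 [54 70 90] 69 [12 81 83]
-27 17 [ 97 118 141] 60 [ 14  74 153]
-25 14 [ 89 130 160] 76 [ 17 112 164]
-23 18 [ 85 133 166] 76 [ 18 124 167]
-21 17 [ 83 133 167] 76 [ 18 124 168]
-19 15 [ 84 133 167] 75 [ 18 125 168]
-17 17 [ 85 135 168] 77 [ 18 124 168]
-15 15 [ 84 134 168] 75 [ 18 125 168]
-13 17 [ 84 133 167] 74 [ 18 124 168]
-11 14 [ 83 132 164] 76 [ 18 124 168]
-9 18 [ 84 133 164] 76 [ 19 124 168]
-7 14 [ 8
[... 636 characters left out ...]
5 [ 18 124 168]
29 18 [ 83 130 157] 78 [ 18 124 168]
31 14 [ 84 133 161] 75 [ 18 125 169]
33 17 [ 84 132 161] 78 [ 18 124 168]
35 14 [ 84 133 163] 78 [ 18 125 167]
37 18 [ 79 120 144] 76 [ 18 117 159]
39 14 [ 73  95 114] 60 [ 15  89 121]
41 17 [53 70 91] 69 [ 12 111  95]
43 15 [32 54 88] 111 [ 12 164  89]
45 17 [28 52 88] 114 [ 12 174  89]
47 14 [36 58 92] 115 [ 12 154  92]
49 17 [ 71  84 108] 112 [ 10  92 105]
51 15 [138 142 156] 114 [  7  26 159]
53 17 [150 154 167] 114 [  6  26 168]
55 14 [151 154 168] 115 [  5  26 169]
57 18 [149 152 167] 113 [  5  28 168]
59 14 [143 147 158] 114 [  7  22 160]
61 17 [ 92 104  99] 97 [45 33 98]
63 14 [68 92 65] 91 [63 77 92]
65 18 [61 88 55] 91 [65 97 89]
```

Run:
```python
import cv2
p=cv2.imread("pics/scene0.png")
cv2.imwrite("pics/v2.png",cv2.resize(p[170:265,320:450],None,fx=6,fy=6,interpolation=cv2.INTER_CUBIC))
```

```text
(no output)
```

View pics/v2.png

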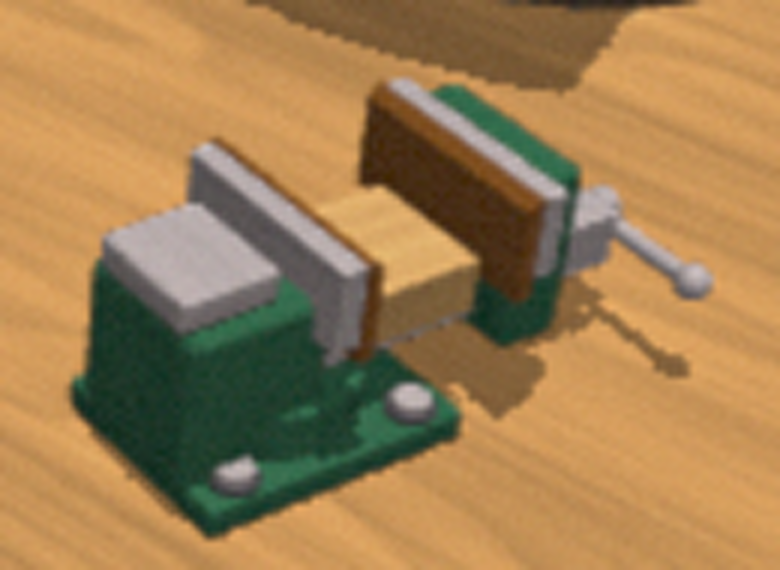

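```bash
cat > vise.py <<'E'
from h import *
def vise(p,c,roi,o,name):
    r0,r1,c0,c1=roi
    k=4
    hsv=cv2.cvtColor(cv2.resize(p[r0:r1,c0:c1],None,fx=k,fy=k,interpolation=cv2.INTER_CUBIC),cv2.COLOR_BGR2HSV)
    v,u=np.mgrid[:hsv.shape[0],:hsv.shape[1]]
    W=ray(np.c_[((u+.5)/k-.5+c0).ravel(),((v+.5)/k-.5+r0).ravel()],.115,c)[:,:2]-o
    a=np.deg2rad(-16); ex=np.array([np.cos(a),np.sin(a)]); ey=np.array([-ex[1],ex[0]])
    vx=(W@ex*1000).reshape(hsv.shape[:2]); vy=(W@ey*1000).reshape(hsv.shape[:2])
    steel=(hsv[...,1]<60)&(hsv[...,2]>125)
    rs=[]
    for lo,hi in((-56,-36),(44,66)):
        m=steel&(vx>lo)&(vx<hi)&(abs(vy)<70)
        n,l,st,ce=cv2.connectedComponentsWithStats(m.astype(np.uint8)); i=1+st[1:,4].argmax()
        q=np.c_[vx[l==i],vy[l==i]].astype(np.float32); R=cv2.minAreaRect(q); print(name,R,q.mean(0)); rs.append(np.mean([q.mean(0)],0))
    mid=np.mean(rs,0); print("mid",mid, "world",o+(mid[0]*ex+mid[1]*ey)/1000)
    d=(rs[1]-rs[0]); print("dx,dy",d)
E
python3 - <<'E'
from vise import *
o=np.array([.455,.183])
vise(cv2.imread("pics/top0.png"),arm.camera_params("top"),(215,320,170,250),o,"top")
# scene: steel tops
c=arm.camera_params("scene")
p=cv2.imread("pics/scene0.png")
# lid top in scene
hsv=cv2.cvtColor(p,cv2.COLOR_BGR2HSV)
box=p[120:185,235:290]; 
cv2.imwrite("pics/l2.png",cv2.resize(box,None,fx=8,fy=8,interpolation=cv2.INTER_CUBIC))
# scene jaw steel-top corner picks from 6x crop (offset 320,170)
for n,q in dict(farL=(400,78),farR=(565,190),nearL=(205,148),nearR=(352,275)).items(): print(n,ray((320+q[0]/6-.4,170+q[1]/6-.4),.115,c))
E
```

```text
top ((-45.782798767089844, -1.0257339477539062), (11.032143592834473, 98.69794464111328), 0.2614579498767853) [-45.766064   -1.0823618]
top ((55.06731033325195, -0.2708168029785156), (98.43412780761719, 11.400860786437988), 89.8533706665039) [55.05904    -0.11582343]
mid [ 4.646488  -0.5990926] world [0.45930136 0.18114337]
dx,dy [100.8251       0.96653837]
farL [[0.39869184 0.15622218 0.115     ]]
farR [[0.42286148 0.25001277 0.115     ]]
nearL [[0.49794812 0.12988786 0.115     ]]
nearR [[0.52832813 0.22267969 0.115     ]]
```

View pics/l2.png

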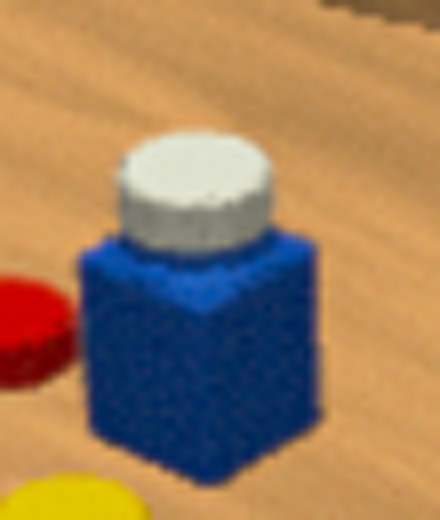

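Request:
{"name": "servo_tool", "arguments": {"increments": [[[-38,0,-28,0],[-76,0,-57,0],[-114,0,-85,0],[-152,0,-113,0],[-191,0,-142,0]]], "fingers": 1, "newtons": 80}}

```text
time: 0.6
tcp_pos: [0.3188, -0.438, 0.2215]
tcp_rot: [-0.094, 0.701, -0.701, 0.094]
wrist_force: [1.3, -0.8, 0.0]
gripper_width: 0.0854
```

Request:
{"name": "servo_tool", "arguments": {"increments": [[[-38,0,-28,0],[-76,0,-57,0],[-114,0,-85,0],[-152,0,-113,0],[-190,0,-141,0]]]}}

```text
time: 1.1
tcp_pos: [0.4651, -0.2518, 0.2217]
tcp_rot: [-0.094, 0.701, -0.701, 0.094]
wrist_force: [1.0, -0.9, 0.4]
gripper_width: 0.0856
```

Request:
{"name": "servo_tool", "arguments": {"increments": [[[0,0,0,0],[0,0,0,0]]]}}

```text
time: 1.3
tcp_pos: [0.4647, -0.2525, 0.2215]
tcp_rot: [-0.095, 0.701, -0.701, 0.095]
wrist_force: [0.2, 0.3, 0.3]
gripper_width: 0.0851
```

Run:
```python
from h import *
s=arm.read_state(); c=arm.camera_params("wrist"); p,d=arm.capture("wrist"); cv2.imwrite("pics/w1.png",p); np.save("pics/w1d.npy",d)
print(s["time"],s["tcp_pos"],s["qpos"]); print(tool(s).round(3)); print(c)
p,d=arm.capture("top"); cv2.imwrite("pics/t1.png",p)
```

```text
1.3 [ 0.46467345 -0.25254743  0.22146269] [-5.55026079e-01  3.12147104e-01  1.87264895e+00 -2.24005386e-04
  9.57307120e-01  7.46360419e-01]
[[-0.964 -0.001  0.266]
 [-0.266  0.    -0.964]
 [ 0.    -1.    -0.   ]]
{'K': array([[344.27295628,   0.        , 278.13685021],
       [  0.        , 344.27295628, 208.82038214],
       [  0.        ,   0.        ,   1.        ]]), 'R': array([[ 2.66972542e-01, -9.63704128e-01,  1.21947048e-04],
       [-9.14070740e-01, -2.53182639e-01,  3.16817352e-01],
       [-3.05287315e-01, -8.46930020e-02, -9.48486558e-01]]), 't': array([-0.36750657,  0.31875644,  0.50075405])}
```

View pics/w1.png

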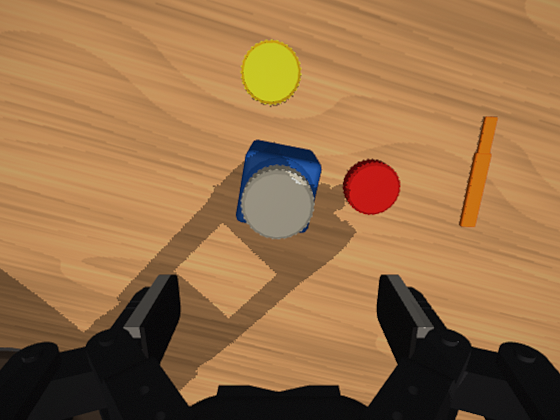

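View pics/t1.png

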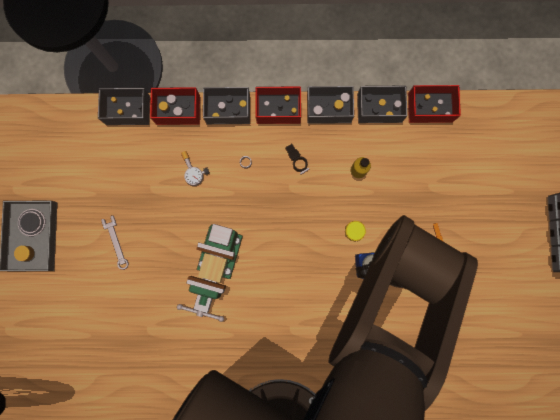

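Run:
```python
from h import *
p=cv2.imread("pics/w1.png"); c=arm.camera_params("wrist"); s=arm.read_state(); d=np.load("pics/w1d.npy")
T=tool(s); C=-c["R"].T@c["t"]; print("cam in tool",(C-s["tcp_pos"])@T)
hsv=cv2.cvtColor(p,cv2.COLOR_BGR2HSV)
m=np.zeros(p.shape[:2],np.uint8); m[155:245,230:325]=1
m&=((hsv[...,1]<60)&(hsv[...,2]>90)).astype(np.uint8)
cn=max(cv2.findContours(m,cv2.RETR_EXTERNAL,cv2.CHAIN_APPROX_NONE)[0],key=cv2.contourArea)
w=ray(cn[:,0,:],.116,c); ce,r=cv2.minEnclosingCircle(w[:,:2].astype(np.float32)); print("enc",ce,r)
# bottom arc (near side, rows>202) is the true top edge: circle fit
q=w[cn[:,0,1]>203][:,:2]; A=np.c_[2*q,np.ones(len(q))]; x=np.linalg.lstsq(A,(q**2).sum(1),rcond=None)[0]; print("fit",x[:2],np.sqrt(x[2]+x[:2]@x[:2]))
print("top z",np.median(cloud(d,c)[195:215,265:290,2]))
for cc in (x[:2],):
    print("tool delta to lid",((np.r_[cc,.221]-s["tcp_pos"])@T*1000).round(1))
```

```text
cam in tool [-8.05098030e-02 -1.52598117e-01 -7.06845081e-05]
enc (0.4629303216934204, -0.25413236021995544) 0.030250877141952515
fit [ 0.46165516 -0.25388253] 0.028344688829231753
top z 0.11668008257844203
tool delta to lid [ 2.   0.5 -0.7]
```

Request:
{"name": "servo_tool", "arguments": {"increments": [[[1.8,30,1,0],[1.8,65,1,0],[1.8,100,1,0],[1.8,119,1,0],[1.8,119,1,0]]]}}

```text
time: 1.9
tcp_pos: [0.4604, -0.2553, 0.1004]
tcp_rot: [-0.095, 0.702, -0.7, 0.092]
wrist_force: [0.4, -0.3, 0.6]
gripper_width: 0.0854
```

Run:
```python
from h import *
s=arm.read_state(); c=arm.camera_params("wrist"); p,d=arm.capture("wrist"); cv2.imwrite("pics/w2.png",p)
print(s["time"],s["tcp_pos"],s["wrist_force"])
p,d=arm.capture("scene"); cv2.imwrite("pics/s2.png",cv2.resize(p[80:220,180:340],(800,600)))
```

```text
1.9 [ 0.46044563 -0.25526373  0.10037192] [ 0.40849299 -0.34963044  0.58490022]
```

View pics/w2.png

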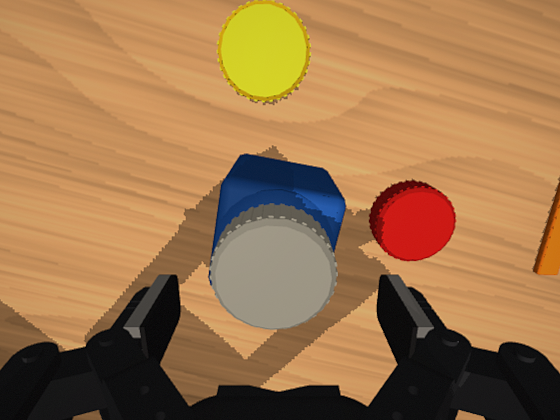

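View pics/s2.png

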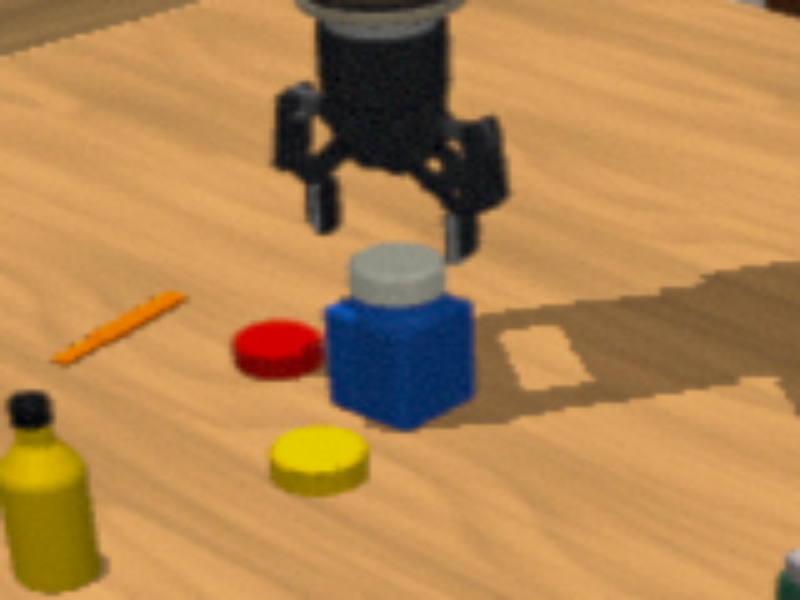

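```bash
cat > lid.py <<'E'
from h import *
def lid(p,c,zt,roi,rmin=None):
    r0,r1,c0,c1=roi
    hsv=cv2.cvtColor(p,cv2.COLOR_BGR2HSV)
    m=np.zeros(p.shape[:2],np.uint8); m[r0:r1,c0:c1]=1
    m&=((hsv[...,1]<50)&(hsv[...,2]>110)).astype(np.uint8)
    cn=max(cv2.findContours(m,cv2.RETR_EXTERNAL,cv2.CHAIN_APPROX_NONE)[0],key=cv2.contourArea)
    w=ray(cn[:,0,:],zt,c); print("bbox",cv2.boundingRect(cn))
    q=w[cn[:,0,1]>(rmin or 0)][:,:2]; A=np.c_[2*q,np.ones(len(q))]; x=np.linalg.lstsq(A,(q**2).sum(1),rcond=None)[0]
    print("fit",x[:2],np.sqrt(x[2]+x[:2]@x[:2])); return x[:2]
E
python3 - <<'E'
from lid import *
c=arm.camera_params("wrist"); s=arm.read_state(); T=tool(s)
print(s["tcp_pos"],s["wrist_force"])
x=lid(cv2.imread("pics/w2.png"),c,.116,(190,340,190,350),270)
print("delta",((np.r_[x,.1]-s["tcp_pos"])@T*1000).round(1))
E
```

```text
[ 0.46233839 -0.25591101  0.10300365] [ 0.15514201  0.07524412 -0.18587175]
bbox (210, 215, 128, 114)
fit [ 0.46339104 -0.25336157] 0.028492544523116472
delta [-1.7  3.  -2.2]
```

Request:
{"name": "servo_tool", "arguments": {"increments": [[[-1.5,0.5,-2,0],[-1.5,0.5,-2,0],[-1.5,0.5,-2,0]]]}}

```text
time: 2.3
tcp_pos: [0.4642, -0.2529, 0.1031]
tcp_rot: [0.094, -0.7, 0.701, -0.095]
wrist_force: [-1.0, -1.2, -0.2]
gripper_width: 0.0854
```

Request:
{"name": "servo_tool", "arguments": {"increments": [[[0,0,0,0],[0,0,0,0],[0,0,0,0],[0,0,0,0],[0,0,0,0]]], "fingers": -1, "newtons": 80}}

```text
time: 2.8
tcp_pos: [0.4665, -0.2536, 0.1065]
tcp_rot: [0.092, -0.7, 0.702, -0.096]
wrist_force: [-11.4, 39.7, 118.7]
gripper_width: 0.0129
```

Request:
{"name": "servo_tool", "arguments": {"increments": [[[0,-3,0,0]]], "fingers": 1}}

```text
time: 2.9
tcp_pos: [0.465, -0.2529, 0.1073]
tcp_rot: [0.093, -0.7, 0.701, -0.095]
wrist_force: [0.7, 0.5, -0.3]
gripper_width: 0.026
```

Run:
```python
from h import *
s=arm.read_state(); p,d=arm.capture("wrist"); cv2.imwrite("pics/w3.png",p)
print(s)
p,d=arm.capture("scene"); cv2.imwrite("pics/s3.png",cv2.resize(p[80:220,180:340],(800,600)))
```

```text
{'time': 2.9, 'qpos': array([-5.55718302e-01,  4.64692983e-01,  1.98238967e+00,  7.84603148e-04,
        6.91229866e-01,  7.47675630e-01]), 'joint_velocities': array([-0.00461255, -0.01626958, -0.0010738 , -0.01601894,  0.04657596,
       -0.00095853]), 'effort': array([ 5.04755247e-01, -8.32756662e+01, -3.13516653e+01,  4.26143194e-01,
        2.78732926e-01, -7.70740662e-04]), 'tcp_pos': array([ 0.46501907, -0.25288558,  0.10728414]), 'tcp_rot': array([ 0.09304039, -0.70022257,  0.70142447, -0.09505549]), 'wrist_force': array([ 0.71158163,  0.45904908, -0.29715165]), 'ft_torque': array([-0.03030061, -0.02374068, -0.0199359 ]), 'gripper_width': 0.026018091301807086}
```

View pics/w3.png

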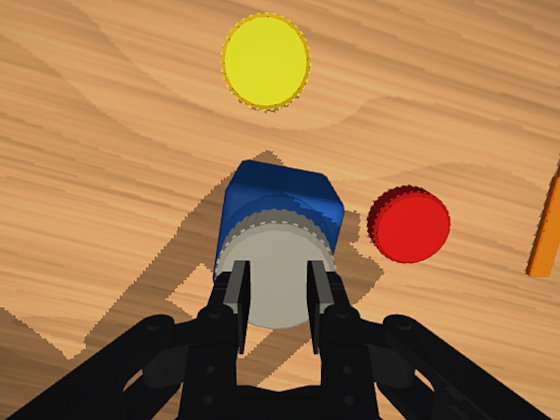

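View pics/s3.png

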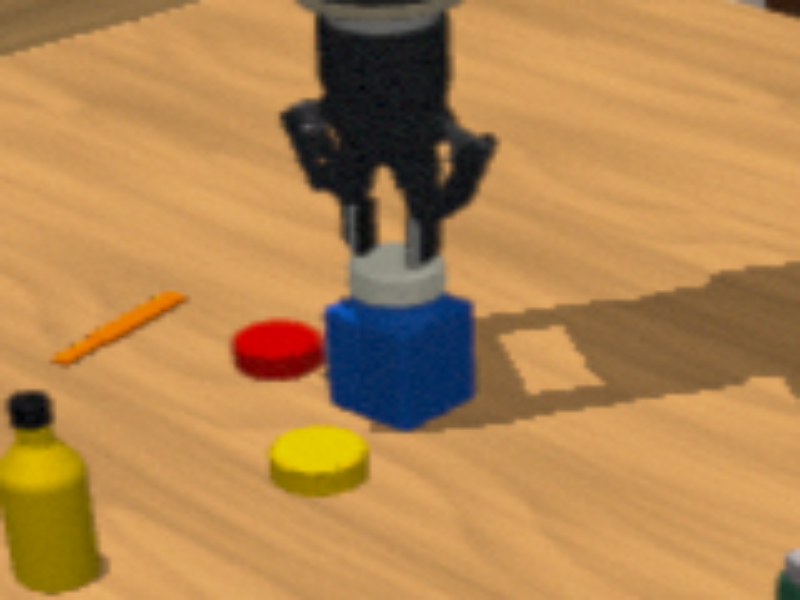

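Request:
{"name": "servo_tool", "arguments": {"increments": [[[0,-20,0,0],[0,-20,0,0],[0,-20,0,0],[0,-20,0,0],[0,-20,0,0]]], "fingers": 1}}

```text
time: 3.5
tcp_pos: [0.4634, -0.2524, 0.1245]
tcp_rot: [-0.094, 0.701, -0.701, 0.094]
wrist_force: [0.2, -0.9, 0.3]
gripper_width: 0.0854
```

Run:
```python
from h import *
s=arm.read_state(); c=arm.camera_params("wrist"); p,d=arm.capture("wrist"); cv2.imwrite("pics/w4.png",p)
T=tool(s); print(s["tcp_pos"],s["gripper_width"],s["wrist_force"])
Y=(cloud(d,c)-s["tcp_pos"])@T*1000
v=(d>0)
for (u,w) in [(165,285),(158,295),(150,310),(145,330),(172,280),(392,285),(400,295),(410,310),(415,330)]:
    print((u,w),p[w,u],Y[w,u].round(1), d[w,u])
m=v&(Y[...,1]<40)&(abs(Y[...,2])>35)&(abs(Y[...,2])<65)
print("max y along fingers",np.percentile(Y[m][:,1],[90,97,99,99.8]))
print("lid top in tool y",np.median(Y[(Y[...,1]>0)&(abs(Y[...,2])<15)&(abs(Y[...,0])<15)],0))
p,d=arm.capture("scene"); cv2.imwrite("pics/s4.png",cv2.resize(p[80:220,180:340],(800,600)))
cs=arm.camera_params("scene"); Z=cloud(d,cs)
R=Z[80:160,225:285]; P=p[80:160,225:285]
near=(np.hypot(R[...,0]-.464,R[...,1]+.254)<.075)&(R[...,2]>.09)&(P.max(-1)<90)
q=(R[near]-s["tcp_pos"])@T*1000
print("scene finger pts tool y max",np.percentile(q[:,1],[90,97,99,100]),len(q))
```

```text
[ 0.46338226 -0.25244612  0.12450736] 0.08536148878573172 [ 0.20104586 -0.93844285  0.29357899]
(165, 285) [7 9 9] [-10.2 -35.2 -43.9] 0.13360088
(158, 295) [33 35 36] [-10.4 -42.6 -44.1] 0.12654658
(150, 310) [8 8 9] [-10.8 -52.4 -43.5] 0.11708288
(145, 330) [8 8 9] [ -8.6 -60.  -42.7] 0.11053266
(172, 280) [12 11  9] [-10.  -31.1 -42.4] 0.13757962
(392, 285) [30 32 34] [-11.  -36.6  43.7] 0.13205934
(400, 295) [72 77 80] [-10.7 -42.9  44.7] 0.12618512
(410, 310) [69 73 75] [-10.4 -51.8  45.2] 0.117782235
(415, 330) [24 24 26] [ -9.3 -60.9  43.6] 0.10948069
max y along fingers [-40.75647171 -30.77395941 -26.86262933 -24.16118219]
lid top in tool y [-6.13554746e-01  7.86449425e+00  6.45495502e-03]
scene finger pts tool y max [-61.55068903 -37.04612994 -30.22232753 -25.24419994] 1347
```

View pics/w4.png

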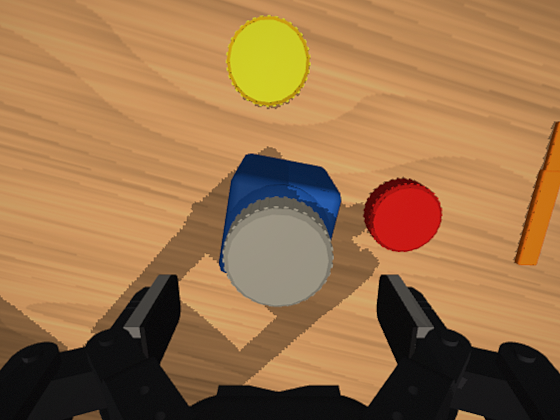

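View pics/s4.png

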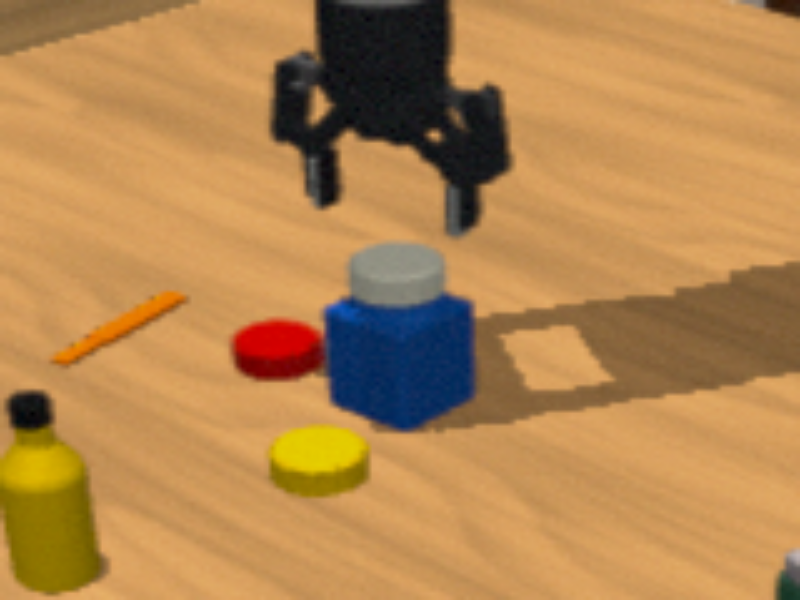

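Run:
```python
from lid import *
c=arm.camera_params("wrist"); s=arm.read_state(); T=tool(s)
print(s["tcp_pos"],s["wrist_force"])
x=lid(cv2.imread("pics/w4.png"),c,.116,(190,340,190,350),257)
print("delta",((np.r_[x,.074]-s["tcp_pos"])@T*1000).round(1))
```

```text
[ 0.46350008 -0.25253356  0.12469253] [-0.0285749   0.25676363  0.80682806]
bbox (223, 206, 110, 100)
fit [ 0.46272164 -0.25254564] 0.027909249775102677
delta [ 0.7 50.7 -0.2]
```

Centred. The pads really end about 26 mm behind the reported TCP when open, so I go that much lower.

Request:
{"name": "servo_tool", "arguments": {"increments": [[[0.5,20,0,0],[0.5,40,0,0],[0.5,50,0,0],[0.5,50,0,0],[0.5,50,0,0]]]}}

```text
time: 4.1
tcp_pos: [0.4634, -0.2529, 0.0754]
tcp_rot: [-0.094, 0.701, -0.701, 0.094]
wrist_force: [-0.4, 0.5, 0.4]
gripper_width: 0.0853
```

Run:
```python
from h import *
s=arm.read_state(); c=arm.camera_params("wrist"); p,d=arm.capture("wrist"); cv2.imwrite("pics/w5.png",p)
T=tool(s); print(s["tcp_pos"],s["gripper_width"],s["wrist_force"])
p,d=arm.capture("scene"); cv2.imwrite("pics/s5.png",cv2.resize(p[80:220,180:340],(800,600)))
```

```text
[ 0.46338076 -0.25287374  0.07540839] 0.08529652659500751 [-0.40709979  0.45415499  0.4115703 ]
```

View pics/s5.png

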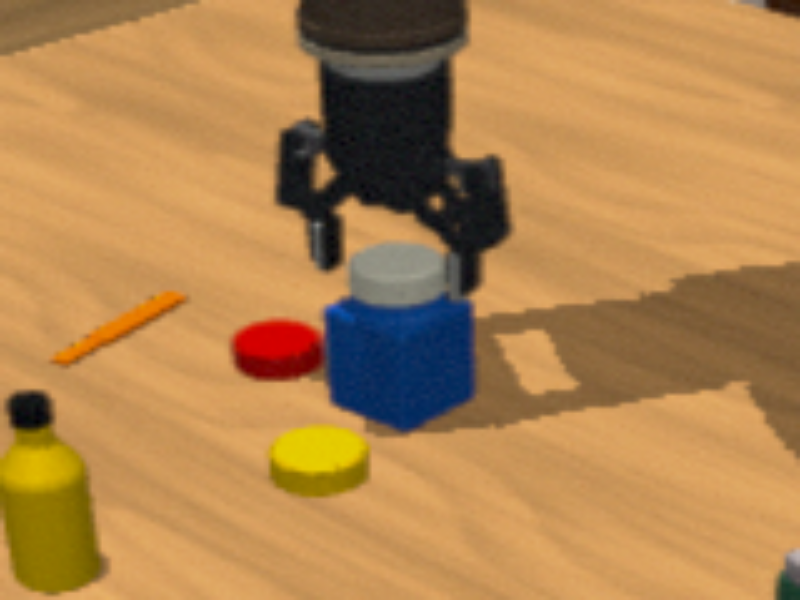

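View pics/w5.png

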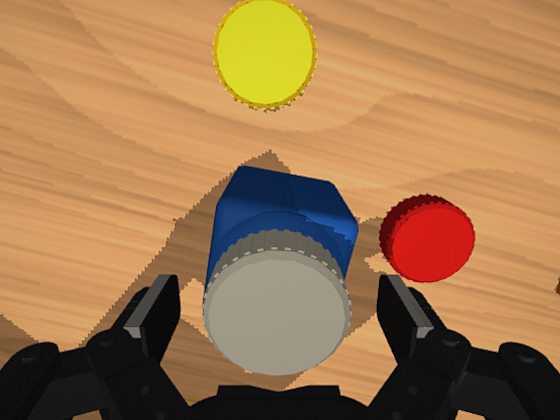

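Request:
{"name": "servo_tool", "arguments": {"increments": [[[0,0,0,0],[0,0,0,0],[0,0,0,0]]], "fingers": -1, "newtons": 30}}

```text
time: 4.5
tcp_pos: [0.4634, -0.2527, 0.0758]
tcp_rot: [0.094, -0.701, 0.701, -0.094]
wrist_force: [-0.5, 4.0, 7.6]
gripper_width: 0.0581
```

Request:
{"name": "servo_tool", "arguments": {"increments": [[[0,-1,0,0],[0,-1,0,0],[0,-1,0,0]]], "fingers": -1, "newtons": 80}}

```text
time: 4.8
tcp_pos: [0.4633, -0.2528, 0.0764]
tcp_rot: [-0.094, 0.701, -0.701, 0.094]
wrist_force: [-0.6, 2.4, 3.5]
gripper_width: 0.0568
```

Run:
```python
from h import *
s=arm.read_state(); p,d=arm.capture("wrist"); cv2.imwrite("pics/w6.png",p)
T=tool(s); print(s["tcp_pos"],s["gripper_width"],s["wrist_force"],s["qpos"])
p,d=arm.capture("scene"); cv2.imwrite("pics/s6.png",cv2.resize(p[80:220,180:340],(800,600)))
```

```text
[ 0.46326608 -0.25275812  0.07636009] 0.05683866965162332 [-0.57417377  2.40037548  3.53426053] [-5.56955040e-01  5.13363935e-01  2.00373422e+00  1.15794415e-04
  6.24428040e-01  7.46976075e-01]
```

View pics/s6.png

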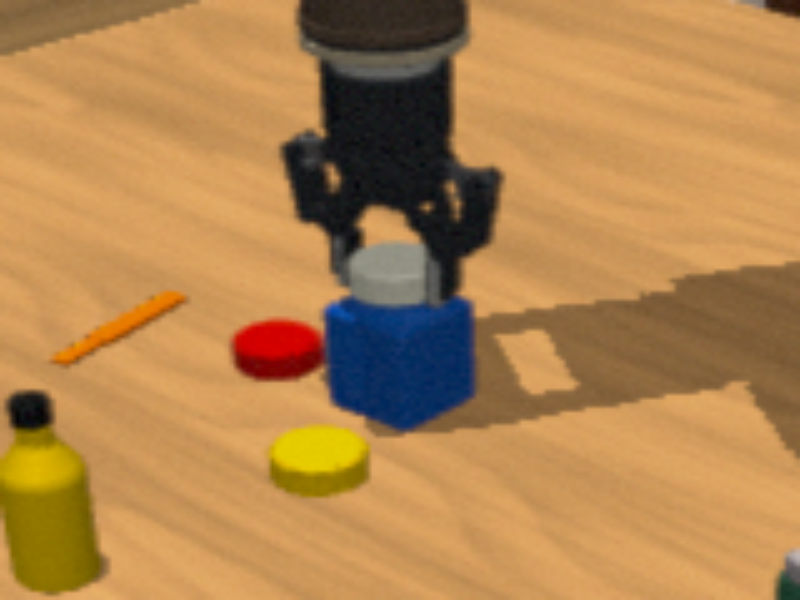

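View pics/w6.png

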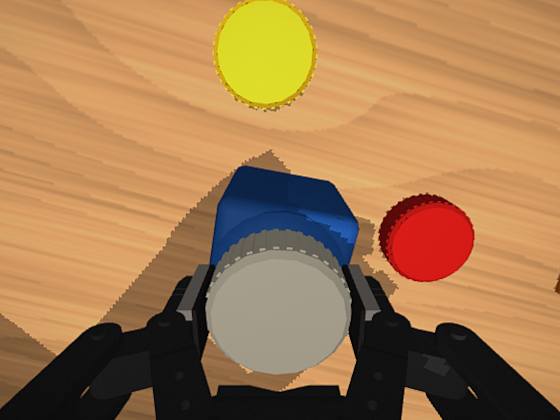

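Request:
{"name": "servo_tool", "arguments": {"increments": [[[0,-10,0,0],[0,-35,0,0],[0,-70,0,0],[0,-105,0,0],[0,-140,0,0]]]}}

```text
time: 5.4
tcp_pos: [0.4628, -0.2526, 0.2179]
tcp_rot: [-0.094, 0.701, -0.701, 0.094]
wrist_force: [0.7, -0.5, -5.4]
gripper_width: 0.0567
```

Run:
```python
from h import *
s=arm.read_state(); p,d=arm.capture("scene"); cv2.imwrite("pics/s7.png",cv2.resize(p[50:260,150:430],(800,600)))
print(s["tcp_pos"],s["gripper_width"],s["wrist_force"])
```

```text
[ 0.46281745 -0.25262374  0.2179043 ] 0.05674295980207859 [ 0.72323308 -0.54427582 -5.36306297]
```

View pics/s7.png

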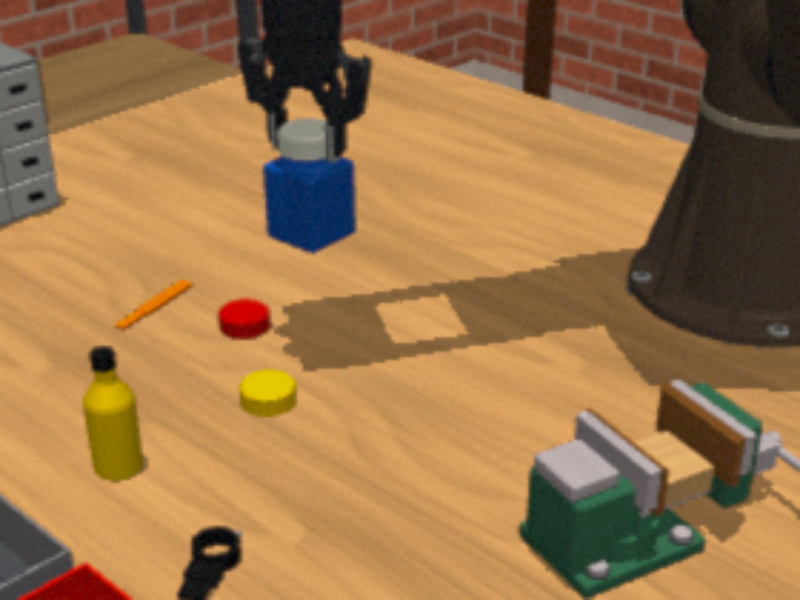

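Request:
{"name": "servo_tool", "arguments": {"increments": [[[-6,0,-21,0],[-14,0,-53,0],[-22,0,-84,0],[-30,0,-112,0],[-37,0,-140,0]]]}}

```text
time: 5.95
tcp_pos: [0.4617, -0.1069, 0.2164]
tcp_rot: [0.094, -0.701, 0.701, -0.094]
wrist_force: [0.7, 0.2, -5.4]
gripper_width: 0.0564
```

Request:
{"name": "servo_tool", "arguments": {"increments": [[[-7,0,-28,0],[-15,0,-56,0],[-22,0,-84,0],[-30,0,-112,0],[-37,0,-140,0]]]}}

```text
time: 6.45
tcp_pos: [0.4606, 0.0379, 0.2164]
tcp_rot: [0.094, -0.701, 0.701, -0.094]
wrist_force: [0.8, -0.0, -5.1]
gripper_width: 0.0564
```

Request:
{"name": "servo_tool", "arguments": {"increments": [[[-9,0,-35,0],[-18,0,-70,0],[-27,0,-105,0],[-34,0,-130,0],[-37,0,-140,0]]]}}

```text
time: 6.95
tcp_pos: [0.4594, 0.1837, 0.2164]
tcp_rot: [-0.095, 0.701, -0.701, 0.095]
wrist_force: [1.0, -0.4, -5.5]
gripper_width: 0.0568
```

Request:
{"name": "servo_tool", "arguments": {"increments": [[[0,0,0,0.08],[0,0,0,0.17],[0,0,0,0.26],[0,0,0,0.335],[0,0,0,0.335]]]}}

```text
time: 7.45
tcp_pos: [0.4595, 0.1811, 0.2163]
tcp_rot: [-0.025, -0.707, 0.707, 0.025]
wrist_force: [0.2, -0.2, -5.4]
gripper_width: 0.0566
```

Request:
{"name": "servo_tool", "arguments": {"increments": [[[0,0,0,0]]]}}

```text
time: 7.55
tcp_pos: [0.4596, 0.1812, 0.2163]
tcp_rot: [-0.023, -0.707, 0.707, 0.023]
wrist_force: [-0.2, 0.4, -4.8]
gripper_width: 0.0568
```

Run:
```python
from h import *
s=arm.read_state(); c=arm.camera_params("wrist"); p,d=arm.capture("wrist"); cv2.imwrite("pics/w8.png",p); np.save("pics/w8d.npy",d)
print(s["time"],s["tcp_pos"],s["gripper_width"],s["wrist_force"],s["qpos"]); T=tool(s); print(T.round(4))
np.savez("pics/w8.npz",**c)
print("theta",np.rad2deg(np.arctan2(T[1,2],T[0,2])))
p,d=arm.capture("scene"); cv2.imwrite("pics/s8.png",p)
p,d=arm.capture("top"); cv2.imwrite("pics/t8.png",p);np.save("pics/t8d.npy",d)
a=cv2.imread("pics/s8.png")[120:270,310:460]; b=p[190:340,150:300]
cv2.imwrite("pics/st8.png",np.hstack([cv2.resize(a,(400,400)),cv2.resize(b,(400,400))]))
```

```text
7.55 [0.45956449 0.18122653 0.21627743] 0.056795115566319485 [-0.18128     0.3570329  -4.79087864] [ 3.14326230e-01  2.69457801e-01  1.95214672e+00 -1.28194844e-04
  9.20080798e-01  1.95128752e+00]
[[-9.978e-01 -1.000e-04 -6.600e-02]
 [ 6.600e-02 -1.000e-04 -9.978e-01]
 [ 0.000e+00 -1.000e+00  1.000e-04]]
theta -93.78652340390603
```

View pics/st8.png

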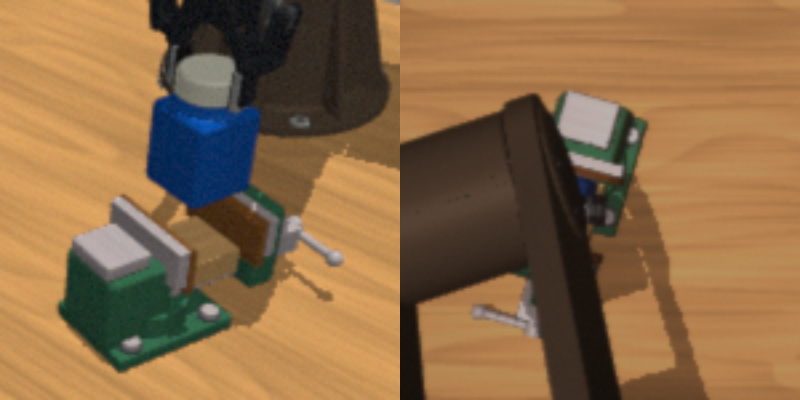

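View pics/w8.png

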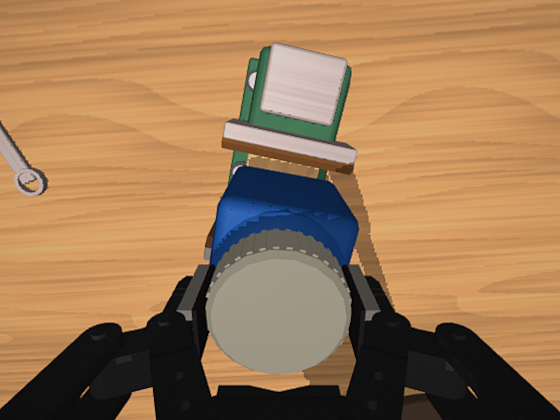

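Run:
```python
from lid import *
p=cv2.imread("pics/w8.png"); c=dict(np.load("pics/w8.npz")); d=np.load("pics/w8d.npy")
hsv=cv2.cvtColor(p,cv2.COLOR_BGR2HSV)
a=np.deg2rad(-15.8); ex=np.array([np.cos(a),np.sin(a)]); ey=np.array([-ex[1],ex[0]])
m=np.zeros(p.shape[:2],np.uint8); m[115:175,215:365]=1
brown=m.astype(bool)&(hsv[...,0]<14)&(hsv[...,1]>110)&(hsv[...,2]<130)
st=m.astype(bool)&(hsv[...,1]<50)&(hsv[...,2]>140)
for nm,mm in(("steel",st),("brown",brown),):
    n,l,stt,ce=cv2.connectedComponentsWithStats(mm.astype(np.uint8)); i=1+stt[1:,4].argmax()
    vv,uu=np.nonzero(l==i); w=ray(np.c_[uu,vv],.115,c)[:,:2]
    R=cv2.minAreaRect((w*1000).astype(np.float32)); print(nm,stt[i],R, "depth z",np.median(cloud(d,c)[l==i][:,2]))
    q=np.array([R[0][0],R[0][1]])/1000
    if nm=="steel": print("gap centre from steel",q-ex*.0504, "vise frame wrt tcp")
# boundary steel/brown at profile
X=cloud(d,c)
x=lid(p,c,.256,(220,380,195,360),300); print("lid z",np.median(X[280:340,250:310,2]))
# bottle front top edge: blue shoulder corners
bl=(hsv[...,0]>100)&(hsv[...,0]<130)&(hsv[...,1]>120); Bz=X[bl]
print("blue z pct",np.percentile(Bz[:,2],[2,50,98]))
for z in (.222,):
    vv,uu=np.nonzero(bl); w=ray(np.c_[uu,vv],z,c)[:,:2]
cv2.imwrite("pics/w8c.png",cv2.resize(p[100:300,190:380],None,fx=3,fy=3,interpolation=cv2.INTER_CUBIC))
```

```text
steel [ 223  122  134   42 2047] ((505.2609558105469, 168.96514892578125), (98.18102264404297, 11.092155456542969), 74.19705200195312) depth z 0.11331211280902342
gap centre from steel [0.45676517 0.18268807] vise frame wrt tcp
brown [ 222  138  131   37 1048] ((495.99188232421875, 171.34898376464844), (98.75697326660156, 7.397308826446533), 74.11820220947266) depth z 0.11318992978277556
bbox (206, 246, 146, 128)
fit [0.45921932 0.1809645 ] 0.027706128072722755
lid z 0.2565949727126182
blue z pct [0.15586468 0.22063712 0.30086816]
```

View pics/w8c.png

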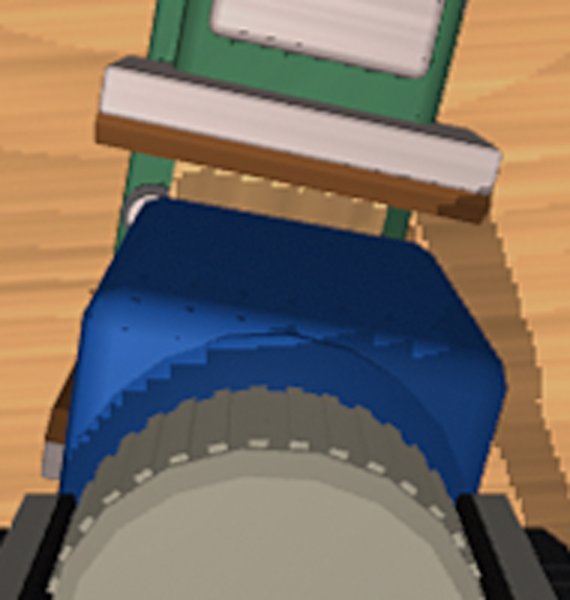

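Run:
```python
from lid import *
p=cv2.imread("pics/w8.png"); c=dict(np.load("pics/w8.npz"))
hsv=cv2.cvtColor(p,cv2.COLOR_BGR2HSV)
bl=(hsv[...,0]>100)&(hsv[...,0]<130)&(hsv[...,1]>120)
cols=np.arange(246,328); rows=np.array([np.nonzero(bl[:,u])[0].min() for u in cols])-.5
w=ray(np.c_[cols,rows],.140,c)[:,:2]; f=cv2.fitLine((w*1000).astype(np.float32),cv2.DIST_HUBER,0,.01,.01).ravel()
a=np.deg2rad(-15.8); ex=np.array([np.cos(a),np.sin(a)])
print("edge angle",np.rad2deg(np.arctan2(f[1],f[0])),"dist face to gap centre along ex mm",((f[2:]/1000-np.array([.45677,.18269]))@ex)*1000, "to lid", ((f[2:]/1000-np.array([.45922,.18096]))@ex)*1000)
```

```text
edge angle 75.84086 dist face to gap centre along ex mm 33.27122349921746 to lid 30.442744587690516
```

Request:
{"name": "servo_tool", "arguments": {"increments": [[[1.2,0,-0.3,0.02],[1.2,5,-0.3,0.02],[1.2,12,-0.3,0.02],[1.2,18,-0.3,0.02],[1.2,18,-0.3,0.02]]]}}

```text
time: 8.2
tcp_pos: [0.4577, 0.1818, 0.197]
tcp_rot: [-0.03, -0.706, 0.707, 0.032]
wrist_force: [0.1, 0.5, -5.5]
gripper_width: 0.0566
```

Run:
```python
from lid import *
s=arm.read_state(); c=arm.camera_params("wrist"); p,d=arm.capture("wrist"); cv2.imwrite("pics/w9.png",p)
print(s["time"],s["tcp_pos"],s["wrist_force"])
hsv=cv2.cvtColor(p,cv2.COLOR_BGR2HSV); X=cloud(d,c)
bl=(hsv[...,0]>100)&(hsv[...,0]<130)&(hsv[...,1]>120)
m=np.zeros(p.shape[:2],bool); m[105:190,205:375]=1
st=m&(hsv[...,1]<50)&(hsv[...,2]>140)
n,l,stt,ce=cv2.connectedComponentsWithStats(st.astype(np.uint8)); i=1+stt[1:,4].argmax(); vv,uu=np.nonzero(l==i)
w=ray(np.c_[uu,vv],.115,c)[:,:2]; R=cv2.minAreaRect((w*1000).astype(np.float32)); print(R)
a=np.deg2rad(-15.8); ex=np.array([np.cos(a),np.sin(a)]); ey=np.array([-ex[1],ex[0]]); g=np.array(R[0])/1000-ex*.0504
cols=np.arange(246,328); rows=np.array([np.nonzero(bl[:,u])[0].min() for u in cols])-.5
w=ray(np.c_[cols,rows],s["tcp_pos"][2]-.0764,c)[:,:2]; f=cv2.fitLine((w*1000).astype(np.float32),cv2.DIST_HUBER,0,.01,.01).ravel()
print("edge angle",np.rad2deg(np.arctan2(f[1],f[0])),"face",((f[2:]/1000-g)@ex)*1000)
x=lid(p,c,s["tcp_pos"][2]+.0396,(220,380,195,360),300); print("lid in vise mm",(x-g)@ex*1000,(x-g)@ey*1000, "tcp", (s["tcp_pos"][:2]-g)@ex*1000)
p,d=arm.capture("scene"); cv2.imwrite("pics/s9.png",cv2.resize(p[130:260,320:450],(600,600),interpolation=cv2.INTER_CUBIC))
```

```text
8.2 [0.45773287 0.18175869 0.19704149] [ 0.05930856  0.49624066 -5.54326334]
((505.2579650878906, 168.9432373046875), (98.21107482910156, 11.148303031921387), 74.2076644897461)
edge angle 74.489296 face 31.219867205931763
bbox (206, 246, 146, 128)
fit [0.45732384 0.18155057] 0.027738221617483155
lid in vise mm 0.8441913317155011 -0.9205148135405884 tcp 1.181104659618802
```

View pics/s9.png

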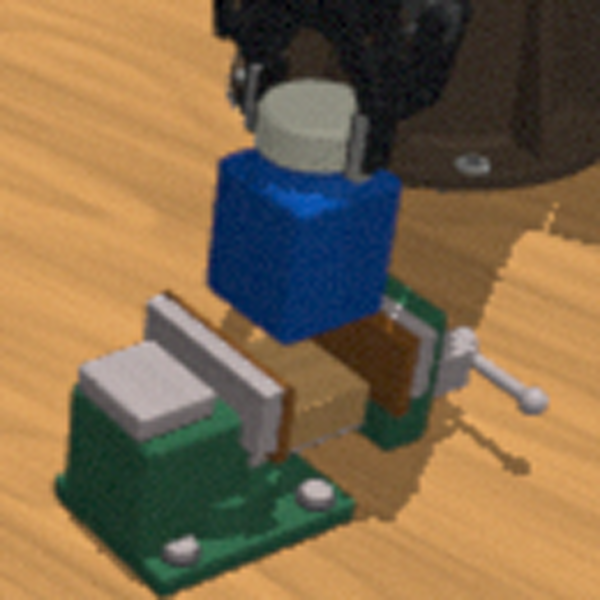

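View pics/w9.png

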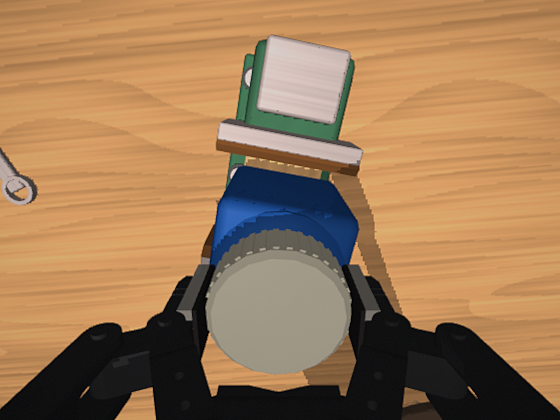

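```bash
cat > tilt.py <<'E'
from h import *
def tilt(p,c,roi,base):
    r0,r1,c0,c1=roi; k=4
    hsv=cv2.cvtColor(cv2.resize(p[r0:r1,c0:c1],None,fx=k,fy=k,interpolation=cv2.INTER_CUBIC),cv2.COLOR_BGR2HSV)
    bl=((hsv[...,0]>100)&(hsv[...,0]<130)&(hsv[...,1]>120)).astype(np.uint8)
    n,l,st,_=cv2.connectedComponentsWithStats(bl); i=1+st[1:,4].argmax(); bl=l==i
    R0,H=st[i,1],st[i,3]
    def proj(P): q=c["R"]@P+c["t"]; q=c["K"]@q; return q[:2]/q[2]
    for nm,fn in(("L",np.min),("R",np.max)):
        pts=[]
        for r in range(int(R0+.3*H),int(R0+.62*H)):
            u=np.nonzero(bl[r])[0]
            if len(u): pts.append([(fn(u)+.5)/k-.5+c0,(r+.5)/k-.5+r0])
        pts=np.array(pts,np.float32); f=cv2.fitLine(pts,cv2.DIST_HUBER,0,.01,.01).ravel()
        ang=np.rad2deg(np.arctan2(f[0]*np.sign(f[1]),abs(f[1])))
        # expected slope of a vertical line through here
        m=pts.mean(0); W=ray(m,base+.045,c)[0]; a=proj(W+[0,0,.03]); b=proj(W-[0,0,.03]); e=b-a
        print(nm,"image slope deg",ang,"expected",np.rad2deg(np.arctan2(e[0],e[1])),len(pts))
E
python3 - <<'E'
from tilt import *
c=arm.camera_params("scene")
p,d=arm.capture("scene"); tilt(p,c,(130,230,340,420),.12)
p0=cv2.imread("pics/scene0.png"); tilt(p0,c,(130,185,240,280),0)
E
```

```text
L image slope deg -5.501025 expected -6.507061093279162 54
R image slope deg -9.618373 expected -9.648607223662438 54
L image slope deg 4.776089 expected 3.463381638887793 41
R image slope deg 2.1348689 expected 1.2002893372409573 41
```

Request:
{"name": "servo_tool", "arguments": {"increments": [[[-0.5,4,0,0],[-0.5,8,0,0],[-0.5,12,0,0],[-0.5,15,0,0]]]}}

```text
time: 8.75
tcp_pos: [0.4588, 0.1819, 0.1827]
tcp_rot: [-0.031, -0.706, 0.706, 0.031]
wrist_force: [-0.3, 0.3, -4.9]
gripper_width: 0.0566
```

```bash
cat > st.py <<'E'
from h import *
s=arm.read_state(); T=tool(s)
print(s["time"],s["tcp_pos"].round(4),"F",s["wrist_force"].round(1),"Ftool",(s["wrist_force"]@T).round(1),"M",s["ft_torque"].round(2),"w",round(s["gripper_width"],4),"th",np.rad2deg(np.arctan2(T[1,2],T[0,2])).round(1),"j6",s["qpos"][5].round(2),"tilt",np.rad2deg(np.arccos(-T[2,1])).round(2))
E
python3 st.py
```

```text
8.75 [0.4588 0.1819 0.1827] F [-0.3  0.3 -4.9] Ftool [ 0.4  4.9 -0.3] M [-0.03 -0.04  0.02] w 0.0566 th -95.1 j6 1.98 tilt 0.02
```

Request:
{"name": "servo_tool", "arguments": {"increments": [[[0,4,0,0],[0,8,0,0],[0,12,0,0],[0,16,0,0]]]}}

```text
time: 9.15
tcp_pos: [0.4589, 0.1819, 0.1669]
tcp_rot: [-0.031, -0.706, 0.706, 0.031]
wrist_force: [0.2, 0.7, -4.7]
gripper_width: 0.0567
```

```bash
python3 st.py
```

```text
9.15 [0.4589 0.1819 0.1669] F [ 0.2  0.7 -4.7] Ftool [-0.1  4.7 -0.7] M [ 0.04 -0.03 -0.02] w 0.0567 th -95.1 j6 1.98 tilt 0.0
```

Request:
{"name": "servo_tool", "arguments": {"increments": [[[0,2.5,0,0],[0,5,0,0],[0,7,0,0],[0,9,0,0],[0,10,0,0]]]}}

```text
time: 9.65
tcp_pos: [0.4589, 0.1819, 0.157]
tcp_rot: [-0.031, -0.706, 0.706, 0.031]
wrist_force: [0.5, 0.3, -5.7]
gripper_width: 0.0569
```

Request:
{"name": "servo_tool", "arguments": {"increments": [[[0,1,0,0],[0,2,0,0]]]}}

```text
time: 9.85
tcp_pos: [0.459, 0.182, 0.1552]
tcp_rot: [0.031, 0.706, -0.706, -0.031]
wrist_force: [0.0, -0.5, -4.4]
gripper_width: 0.0567
```

Request:
{"name": "servo_tool", "arguments": {"increments": [[[0,1,0,0],[0,2,0,0]]]}}

```text
time: 10.05
tcp_pos: [0.459, 0.1819, 0.1532]
tcp_rot: [0.031, 0.706, -0.706, -0.031]
wrist_force: [-0.0, -0.7, -5.6]
gripper_width: 0.0567
```

Underside is now near 77 mm; continue in 1 mm steps.

Request:
{"name": "servo_tool", "arguments": {"increments": [[[0,1,0,0],[0,1,0,0]]]}}

```text
time: 10.25
tcp_pos: [0.459, 0.182, 0.1523]
tcp_rot: [0.031, 0.706, -0.706, -0.031]
wrist_force: [-1.1, 0.1, -1.5]
gripper_width: 0.0567
```

Request:
{"name": "servo_tool", "arguments": {"increments": [[[0,1,0,0],[0,1,0,0]]]}}

```text
time: 10.45
tcp_pos: [0.4594, 0.1823, 0.152]
tcp_rot: [0.032, 0.707, -0.706, -0.031]
wrist_force: [-5.0, 2.6, 13.1]
gripper_width: 0.0563
```

```bash
python3 - <<'E'
from tilt import *
c=arm.camera_params("scene")
p,d=arm.capture("scene"); tilt(p,c,(130,250,340,430),.076)
cv2.imwrite("pics/s10.png",cv2.resize(p[130:260,320:450],(600,600),interpolation=cv2.INTER_CUBIC))
p,d=arm.capture("wrist"); cv2.imwrite("pics/w10.png",p)
E
python3 st.py
```

```text
L image slope deg 24.9937 expected -6.632717554731607 50
R image slope deg -10.488355 expected -9.666341066641678 50
10.55 [0.4594 0.1823 0.152 ] F [-3.5  2.1 10.7] Ftool [  3.6 -10.7  -1.8] M [ 0.11  0.59 -0.01] w 0.0568 th -95.1 j6 1.97 tilt 0.08
```

View pics/s10.png

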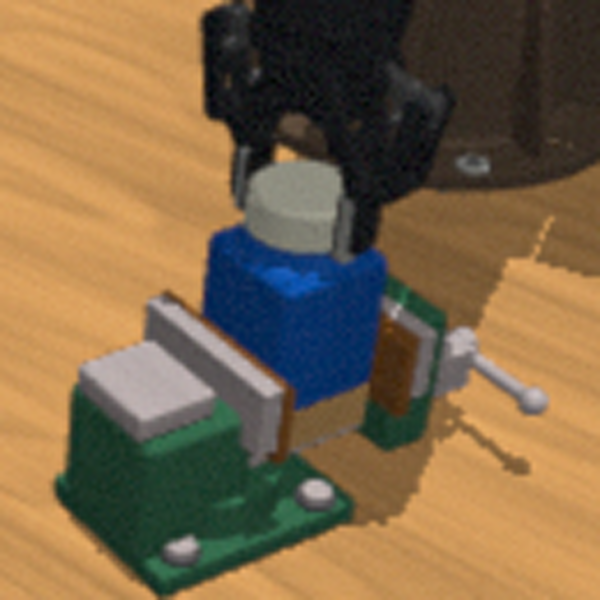

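View pics/w10.png

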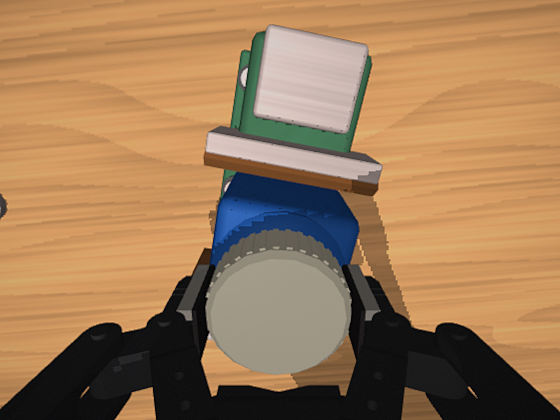

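Request:
{"name": "servo_tool", "arguments": {"increments": [[[0,-0.5,0,0],[0,-0.5,0,0],[0,-0.5,0,0],[0,-0.5,0,0]]], "fingers": 1}}

```text
time: 10.95
tcp_pos: [0.459, 0.1819, 0.1517]
tcp_rot: [-0.031, -0.706, 0.706, 0.031]
wrist_force: [-0.4, -0.0, 0.1]
gripper_width: 0.0855
```

```bash
python3 st.py
python3 - <<'E'
from lid import *
s=arm.read_state(); c=arm.camera_params("wrist"); p,d=arm.capture("wrist"); cv2.imwrite("pics/w11.png",p); T=tool(s)
x=lid(p,c,.192,(220,380,195,360),300); print("delta",((np.r_[x,.152]-s["tcp_pos"])@T*1000).round(1))
X=cloud(d,c); 
for u,v in((240,315),(278,280),(278,355),(320,315)): print(np.median(X[v-4:v+5,u-4:u+5,2]).round(4))
m=np.hypot(X[...,0]-x[0],X[...,1]-x[1])<.024; m&=abs(X[...,2]-.192)<.012
q=X[m]; A=np.c_[q[:,:2]-q[:,:2].mean(0),np.ones(len(q))]; print("plane slope, z",np.linalg.lstsq(A,q[:,2],rcond=None)[0])
m=np.zeros(p.shape[:2],bool); m[105:200,195:390]=1
hsv=cv2.cvtColor(p,cv2.COLOR_BGR2HSV); st=m&(hsv[...,1]<50)&(hsv[...,2]>140)
n,l,stt,ce=cv2.connectedComponentsWithStats(st.astype(np.uint8)); i=1+stt[1:,4].argmax(); vv,uu=np.nonzero(l==i)
w=ray(np.c_[uu,vv],.115,c)[:,:2]; R=cv2.minAreaRect((w*1000).astype(np.float32)); print(R)
a=np.deg2rad(-15.8); ex=np.array([np.cos(a),np.sin(a)]); ey=np.array([-ex[1],ex[0]]); g=np.array(R[0])/1000-ex*.0504
print("lid in vise",(x-g)@ex*1000,(x-g)@ey*1000)
E
```

```text
10.95 [0.459  0.1819 0.1517] F [-0.4 -0.   0.1] Ftool [ 0.4 -0.1  0. ] M [0.04 0.02 0.01] w 0.0855 th -95.1 j6 1.97 tilt 0.0
bbox (195, 246, 155, 128)
fit [0.46018987 0.18338984] 0.028668623125548492
delta [-1.1 -0.3 -1.6]
0.1924
0.1924
0.1924
0.1924
plane slope, z [-0.00244073 -0.00041442  0.1924276 ]
((505.3940124511719, 169.1770782470703), (97.64470672607422, 11.113910675048828), 74.17904663085938)
lid in vise 3.033902982185622 1.3675760869911706
```

View pics/w11.png

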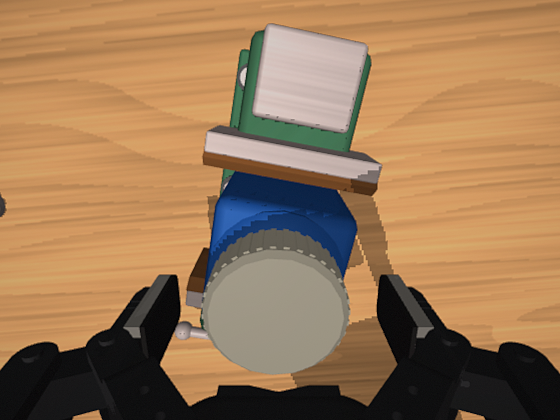

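Request:
{"name": "servo_tool", "arguments": {"increments": [[[-1,0,-1,0],[-1,0,-1,0]]]}}

```text
time: 11.2
tcp_pos: [0.4602, 0.183, 0.1517]
tcp_rot: [0.031, 0.706, -0.706, -0.031]
wrist_force: [-0.2, 0.4, -1.3]
gripper_width: 0.085
```

Request:
{"name": "servo_tool", "arguments": {"increments": [[[0,0,0,0],[0,0,0,0],[0,0,0,0]]], "fingers": -1, "newtons": 40}}

```text
time: 11.5
tcp_pos: [0.46, 0.1829, 0.152]
tcp_rot: [0.031, 0.706, -0.706, -0.031]
wrist_force: [-2.1, 0.1, 6.6]
gripper_width: 0.0577
```

Request:
{"name": "servo_tool", "arguments": {"increments": [[[0,0,0,0],[0,0,0,0],[0,0,0,0]]], "fingers": -1, "newtons": 90}}

```text
time: 11.8
tcp_pos: [0.4601, 0.183, 0.1523]
tcp_rot: [0.031, 0.707, -0.706, -0.031]
wrist_force: [-3.2, 1.0, 11.7]
gripper_width: 0.0563
```

```bash
python3 st.py
```

```text
11.8 [0.4601 0.183  0.1523] F [-3.2  1.  11.7] Ftool [  3.3 -11.7  -0.7] M [ 0.01  0.54 -0.04] w 0.0563 th -95.1 j6 1.98 tilt 0.03
```

Request:
{"name": "servo_tool", "arguments": {"increments": [[[0,0,0,-0.06],[0,0,0,-0.12],[0,0,0,-0.18],[0,-0.3,0,-0.24],[0,-0.5,0,-0.3]]]}}

```text
time: 12.3
tcp_pos: [0.4602, 0.183, 0.1525]
tcp_rot: [-0.075, 0.703, -0.703, 0.076]
wrist_force: [-0.8, 0.6, 4.0]
gripper_width: 0.0565
```

```bash
python3 st.py
```

```text
12.3 [0.4602 0.183  0.1525] F [-0.8  0.6  4. ] Ftool [ 0.7 -4.  -0.7] M [ 0.07  0.23 -0.31] w 0.0565 th -77.7 j6 1.67 tilt 0.04
```

Request:
{"name": "servo_tool", "arguments": {"increments": [[[0,0,0,-0.07],[0,0,0,-0.14],[0,0,0,-0.21],[0,0,0,-0.28],[0,0,0,-0.35]]]}}

```text
time: 12.8
tcp_pos: [0.4609, 0.1833, 0.1531]
tcp_rot: [-0.196, 0.679, -0.679, 0.198]
wrist_force: [-0.0, 2.4, 14.2]
gripper_width: 0.0564
```

```bash
python3 st.py
python3 - <<'E'
from h import *
p,d=arm.capture("wrist"); cv2.imwrite("pics/w12.png",p)
E
```

```text
12.8 [0.4609 0.1833 0.1531] F [-0.   2.4 14.2] Ftool [ -1.3 -14.2  -2. ] M [ 0.37  0.18 -0.13] w 0.0564 th -57.7 j6 1.32 tilt 0.12
```

View pics/w12.png

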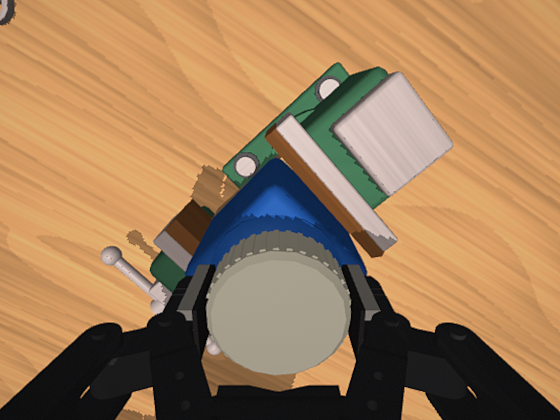

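Request:
{"name": "servo_tool", "arguments": {"increments": [[[0,-0.5,0,-0.07],[0,-0.8,0,-0.14],[0,-1,0,-0.21],[0,-1,0,-0.28],[0,-1,0,-0.35]]]}}

```text
time: 13.35
tcp_pos: [0.4601, 0.1835, 0.1539]
tcp_rot: [-0.312, 0.635, -0.634, 0.312]
wrist_force: [-6.1, 4.8, 14.9]
gripper_width: 0.0563
```

```bash
python3 st.py
```

```text
13.35 [0.4601 0.1835 0.1539] F [-6.1  4.8 14.9] Ftool [ -0.  -14.9  -7.8] M [ 0.96  1.16 -0.22] w 0.0563 th -37.6 j6 0.97 tilt 0.07
```

Request:
{"name": "servo_tool", "arguments": {"increments": [[[0,-0.5,0,-0.07],[0,-0.5,0,-0.15],[0,-0.5,0,-0.23],[0,-0.5,0,-0.31],[0,-0.5,0,-0.39]]]}}

```text
time: 13.85
tcp_pos: [0.4593, 0.1837, 0.1541]
tcp_rot: [-0.429, 0.563, -0.561, 0.429]
wrist_force: [-9.7, 9.8, 13.9]
gripper_width: 0.0561
```

```bash
python3 st.py
python3 - <<'E'
from h import *
p,d=arm.capture("wrist"); cv2.imwrite("pics/w13.png",p)
p,d=arm.capture("scene"); cv2.imwrite("pics/s13.png",cv2.resize(p[130:260,320:450],(600,600),interpolation=cv2.INTER_CUBIC))
E
```

```text
13.85 [0.4593 0.1837 0.1541] F [-9.7  9.8 13.9] Ftool [ -7.  -13.9 -11.9] M [ 1.59  1.69 -0.32] w 0.0561 th -15.3 j6 0.58 tilt 0.09
```

View pics/w13.png

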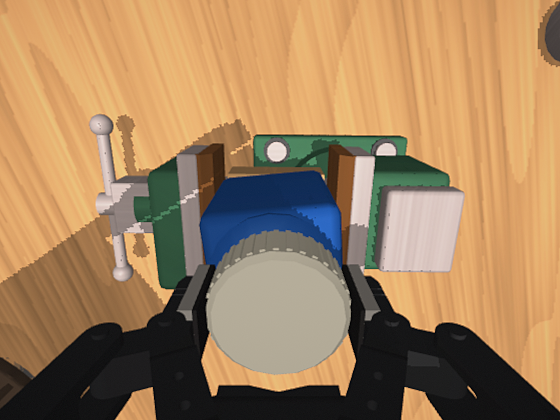

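View pics/s13.png

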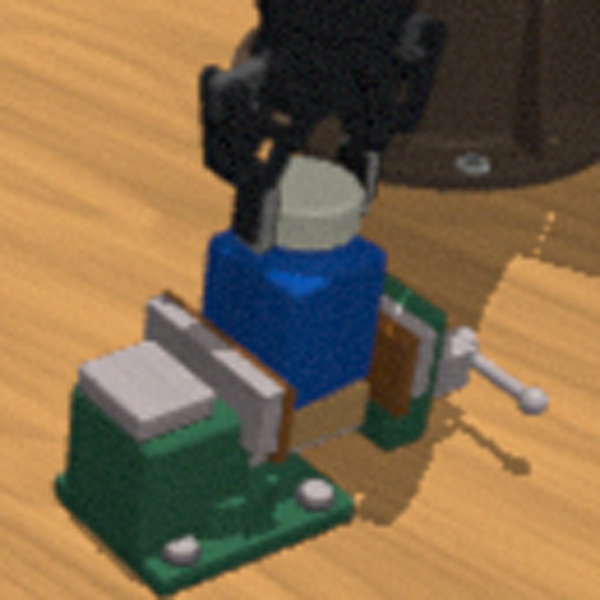

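Request:
{"name": "servo_tool", "arguments": {"increments": [[[-0.5,-0.3,-0.8,0],[-0.5,-0.6,-0.8,-0.03],[-0.5,-1,-0.8,-0.03]]]}}

```text
time: 14.25
tcp_pos: [0.459, 0.1837, 0.1546]
tcp_rot: [-0.438, 0.556, -0.555, 0.437]
wrist_force: [-2.4, 2.5, -2.2]
gripper_width: 0.0562
```

```bash
python3 st.py
```

```text
14.25 [0.459  0.1837 0.1546] F [-2.4  2.5 -2.2] Ftool [-1.9  2.2 -2.9] M [ 0.48  0.37 -0.04] w 0.0562 th -13.6 j6 0.56 tilt 0.04
```

Request:
{"name": "servo_tool", "arguments": {"increments": [[[0,-1,0,0],[0,-2,0,0],[0,-2,0,0]]]}}

```text
time: 14.55
tcp_pos: [0.4594, 0.1834, 0.1568]
tcp_rot: [0.437, -0.556, 0.556, -0.437]
wrist_force: [-1.1, 2.1, 0.4]
gripper_width: 0.0562
```

```bash
python3 st.py
python3 - <<'E'
from h import *
p,d=arm.capture("wrist"); cv2.imwrite("pics/w14.png",p)
p,d=arm.capture("scene"); cv2.imwrite("pics/s14.png",cv2.resize(p[130:260,320:450],(600,600),interpolation=cv2.INTER_CUBIC))
E
```

```text
14.55 [0.4594 0.1834 0.1568] F [-1.1  2.1  0.4] Ftool [-1.8 -0.4 -1.6] M [ 0.12  0.29 -0.04] w 0.0562 th -13.7 j6 0.56 tilt 0.01
```

View pics/s14.png

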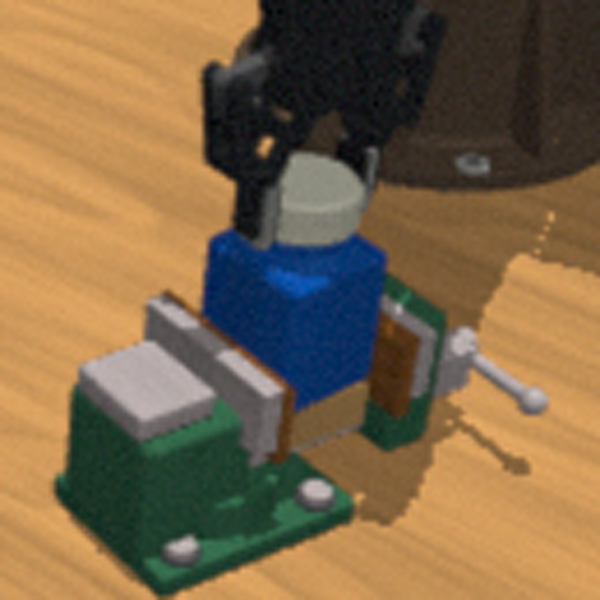

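Request:
{"name": "servo_tool", "arguments": {"increments": [[[0,-1.5,0,0],[0,-3,0,0],[0,-4,0,0]]]}}

```text
time: 14.95
tcp_pos: [0.4594, 0.1835, 0.1608]
tcp_rot: [0.437, -0.556, 0.556, -0.437]
wrist_force: [-1.3, 1.1, -1.1]
gripper_width: 0.0565
```

```bash
python3 st.py
```

```text
14.95 [0.4594 0.1835 0.1608] F [-1.3  1.1 -1.1] Ftool [-0.7  1.1 -1.5] M [0.12 0.21 0.02] w 0.0565 th -13.7 j6 0.56 tilt 0.01
```

Request:
{"name": "servo_tool", "arguments": {"increments": [[[0,-5,0,0],[0,-12,0,0],[0,-20,0,0],[0,-28,0,0],[0,-35,0,0]]]}}

```text
time: 15.45
tcp_pos: [0.4597, 0.1836, 0.1968]
tcp_rot: [0.437, -0.556, 0.556, -0.437]
wrist_force: [-0.2, -0.6, -0.9]
gripper_width: 0.0566
```

Request:
{"name": "servo_tool", "arguments": {"increments": [[[0,0,0,0],[0,0,0,0],[0,0,0,0]]]}}

```text
time: 15.75
tcp_pos: [0.4592, 0.1835, 0.1955]
tcp_rot: [-0.437, 0.556, -0.556, 0.437]
wrist_force: [0.2, -0.1, -0.5]
gripper_width: 0.056
```

```bash
python3 st.py
python3 - <<'E'
from lid import *
s=arm.read_state(); c=arm.camera_params("wrist"); p,d=arm.capture("wrist"); cv2.imwrite("pics/w15.png",p)
X=cloud(d,c); x=lid(p,c,s["tcp_pos"][2]+.04,(220,380,195,360),300)
m=(np.hypot(X[...,0]-x[0],X[...,1]-x[1])<.024)&(abs(X[...,2]-.236)<.02); q=X[m]; A=np.c_[q[:,:2]-q[:,:2].mean(0),np.ones(len(q))]; print("lid top slope,z",np.linalg.lstsq(A,q[:,2],rcond=None)[0])
p,d=arm.capture("scene"); cv2.imwrite("pics/s15.png",cv2.resize(p[110:250,310:450],(600,600),interpolation=cv2.INTER_CUBIC))
Y=cloud(d,arm.camera_params("scene")); hsv=cv2.cvtColor(p,cv2.COLOR_BGR2HSV); bl=(hsv[...,0]>100)&(hsv[...,0]<130)&(hsv[...,1]>120); bl[:130]=0;bl[:,:340]=0;bl[:,440:]=0;bl[260:]=0
print("blue z max",np.percentile(Y[bl][:,2],[5,50,95,99]))
E
```

```text
15.75 [0.4592 0.1835 0.1955] F [ 0.2 -0.1 -0.5] Ftool [0.1 0.5 0.2] M [-0.02 -0.02 -0.04] w 0.056 th -13.7 j6 0.56 tilt 0.02
bbox (206, 220, 147, 155)
fit [0.45871439 0.18339386] 0.027527920244925286
lid top slope,z [-0.00056947 -0.00050848  0.23539107]
blue z max [0.0922605  0.14376168 0.18216191 0.27398008]
```

View pics/s15.png

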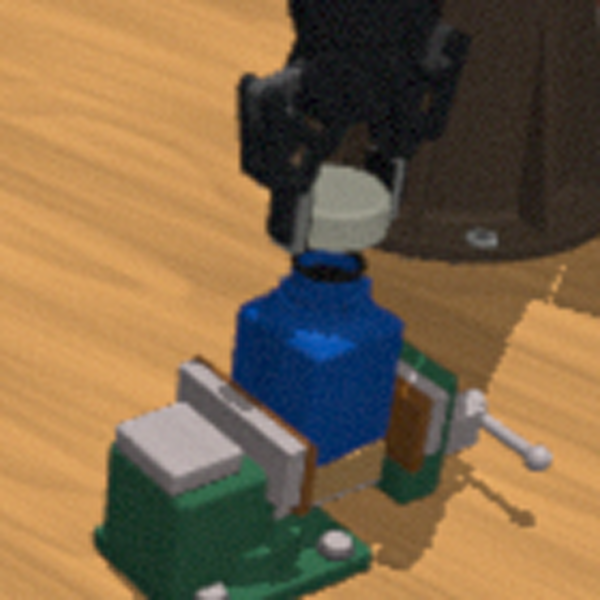

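View pics/w15.png

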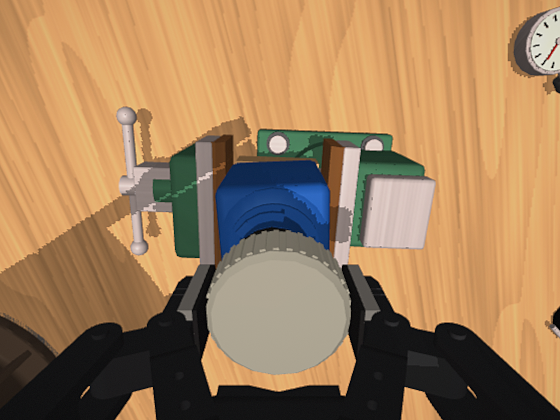

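Run:
```python
from rig import arm
print(arm.job_done())
```

```text
the job is handed in; nothing more can be done
None
```

The bottle is standing in the vise with its lid off, and the gripper is holding the lid above the mouth. I handed the job in at about 16 s of the 48 s allowed; no verdict came back.

**What I did**
- I lifted the bottle by its closed lid, carried it upright to the vise and turned it about 20° to square it with the jaws. I lowered it until the wrist force showed it standing on the packing.
- I let go briefly so it could settle flat, then gripped the lid again. I turned it 81.5° counter-clockwise, easing upward as the lid rose, and lifted it straight off.

**Last checks**
- **Lid:** it is level, with a top slope under 0.001. Its lower edge is about 137 mm above the bottle's underside, so about 22–24 mm above the mouth. It is within a few millimetres of the bottle's axis.
- **Bottle:** it stands between the jaws with its underside at about 76 mm, some 39 mm below the jaw tops.
- **Forces and surroundings:** wrist force was nearly zero during the final hold. No bystander was touched in any picture I viewed, but I did not measure their positions at the end.

**What went wrong or disagreed**
- **First grasp failed:** the fingertips sit about 26 mm farther back from the reported TCP than the description implies, so they closed on top of the lid. Wrist force reached 118.7 N at the end of that call, just under the 120 N limit. I opened at once and measured the tips from two cameras. The bottle had not visibly moved.
- **Sideways position in the vise is uncertain:** the camera estimates differed by up to about 4 mm. The last one put the bottle 3 mm off mid-gap, slightly more than the jaws leave room for. The limit is 6 mm.

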